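# Load the vaccine-room chiller with a covered stack of cold pucks

## Robot

A 7-joint arm with a two-finger parallel gripper is mounted at the origin on the work surface. World frame = base frame: x ahead of the robot, y to its left, z up, the work surface at z = 0. Lengths are in m, angles in rad, forces in N, time in s.
With the tool pointing down it reaches from about 0.4 to 0.85 m from the base axis. Payload 10.4 kg.
Tool frame: the origin (TCP) lies at the very end of the fingers, on their centre line; the grasp point (between the pads) lies 19 mm behind it; z points along the fingers, y is the line along which they close (so a half turn about z gives the same grasp; the last joint's range is limited). The gripper opens to 87 mm and grips with 3 to 60 N. Pads are 19 mm wide; open, the fingers measure 117 mm over their backs; the gripper's body (75 mm by 190 mm) begins 51 mm behind the grasp point.
Start: joints at [1.293, 0.332, -0.065, 1.46, 0.022, 1.35, -0.088], TCP at [0.158, -0.605, 0.199] pointing down, gripper open.
Joint ranges: [-2.6, 2.6], [-0.5, 2.12], [-1.47, 1.34], [0.16, 2.42], [-1.27, 4.41], [0.06, 2.06], [-2.6, 2.6]. Speed limits (rad/s): [2.22, 2.22, 2.79, 2.79, 3.14, 3.14, 3.14].

## Interface

Orientations are given as a unit quaternion [x, y, z, w].
In Python, from bench import status, camera, order gives the robot as it stands.
- The arm moves only by the tool jog_arm, never from a script. Its argument "plan" is a list of rows, each a list of 7 numbers: the turn, a rotation vector about the tool's x, y, z in rad, then the shift along the tool's x, y, z in mm, then the opening, from -1 (shut) to 1 (fully open). A call has 1 to 12 rows; each row is the pose to reach, as a shift and turn from the pose commanded when the call began, along the tool's axes at that moment; what a row does not reach only later rows make up. A row lasts 1/10 s, in which the tool goes at most 50 mm and 8.59 degrees, less where a joint would pass 70% of its speed; a pose out of reach is approached as far as the arm can. A call with a gripper value outside its range is refused whole. The fingers move at their own pace and stop on an object; "squeeze" is the grip in N (left out, the last holds). Time passes only in rows, so rows that repeat a pose let the fingers close. It gives the time, the measured TCP pose, the force, the opening and the grip force at its end, in the units of the state.
- status.read_state(): the state, without advancing time (a new reading comes with each control period).
- camera(name): name is "scene" or "top" or "wrist"; returns a dict with "image" (480x640x3 uint8, red, green, blue), "z_map" (480x640 float32, m along the optical axis (not along the pixel's ray), 0 where there is no reading), "fx", "fy", "cx", "cy" (pixels), "k1" (the pictures are not rectified: a ray, as slopes to the right and down, at radius r is drawn at 1 + k1 r^2 times it, then the intrinsics apply), "world_from_camera" (4x4, takes a point from camera to world coordinates); the wrist camera has in their place "mount" (4x4, takes a point from camera to tool coordinates, whose origin is the TCP and whose axes are the flange's). Camera axes: x right, y down, z forward; pixel columns grow to the right and rows downward; lengths in m; the calibration is good to about 2 mm. A picture is of the moment at which its call begins: read the wrist's pose just before it.
- order.close_job(): hands the job in; it is judged then, once.
The state is a dict: "time": time; "joint_positions": joint angles; "joint_vel": joint speeds; "joint_torque": joint torques, N m; "ee_pos": TCP position; "eef_rot": TCP orientation; "ft_force": force on the tool from outside, world axes, zero at the start; "torque": the same for the moment, N m; "width": finger opening in m; "grip_force": force on a finger pad.
Only numpy, scipy, OpenCV 4.12 (cv2) and the standard library are available. Lean on these libraries where they do the work, as an engineer would, in place of code of your own. Each camera call takes 0.05 s, during which the arm holds its last target. There are 200 camera calls.

## Task

First take the used orange puck off the chiller's cold plate and lay it flat on the round black return mat, wholly inside its edge. Then stack every blue cold puck flat, one on another, in the middle of the cold plate, put the white cover on top with its knob up, and push the temperature probe rod down into the amber vial until its collar sits on the rim. Last of all throw the chiller's lever from off into the green notch, and leave everything else on the counter where it is.

Things in the scene. Friction and masses are not known exactly. Their poses are not given: they have to be found in the camera images.
- chiller: white bench chiller fixed to the counter, 200 (its x) x 340 (its y) x 50 mm tall; origin at the centre of its underside, z up; it carries the cold plate towards +y, the vial well and the mode lever towards -y
- plate_center (a point): centre of the upper face of the chiller's round aluminium cold plate (144 mm across, its face 55 mm above the counter); a thin black circle 77 mm across is drawn around this point
- vial_mouth (a point): centre of the rim of the amber buffer vial, sunk in the chiller: the rim is 22 mm across outside, 13 mm inside, 70 mm above the counter and 20 mm above the chiller's top; 66 mm deep inside
- lever (a joint): mode lever: 0 is fully back towards the robot (off), it grows as the knob swings away from the robot (along the chiller's +x) to the stop at 1.45; the lever is upright at 0.75. Notches painted on the quadrant beside it: white (off) at 0.05, yellow at 0.58, green (chill) at 1.10. It stays where it is left
- lever_pivot (a point): centre of the lever's hinge, whose axis is the chiller's y axis; 62 mm above the counter
- lever_knob (a point): centre of the lever's red knob, a short cylinder 20 mm across and 22 mm long along the chiller's y axis, 100 mm from the hinge
- puck1: hard-shell cold puck, a flat blue disc 60 mm in diameter and 16 mm thick, with a thin white ring printed on its upper face; origin at the centre of its underside, z up. Two to four blue pucks are there; an absent one reads None
- puck2: hard-shell cold puck, a flat blue disc 60 mm in diameter and 16 mm thick, with a thin white ring printed on its upper face; origin at the centre of its underside, z up. Two to four blue pucks are there; an absent one reads None
- puck3: hard-shell cold puck, a flat blue disc 60 mm in diameter and 16 mm thick, with a thin white ring printed on its upper face; origin at the centre of its underside, z up. Two to four blue pucks are there; an absent one reads None
- puck4: hard-shell cold puck, a flat blue disc 60 mm in diameter and 16 mm thick, with a thin white ring printed on its upper face; origin at the centre of its underside, z up. Two to four blue pucks are there; an absent one reads None
- spent: used cold puck, the same disc in orange (60 mm across, 16 mm thick), lying on the cold plate at the start; origin at the centre of its underside
- cover: insulating cover: white disc 64 mm across and 10 mm thick with a black knob on top, 20 mm across and 22 mm tall (32 mm overall); origin at the centre of its underside, z up
- mat: return mat, a round black rubber mat fixed to the counter, 100 mm across and 4 mm thick; origin at the centre of its underside
- holder: grey block 50 x 50 x 65 mm fixed to the counter, with a 13 mm hole in which the probe stands at the start; origin at the centre of its underside
- probe: cordless temperature probe, upright: steel rod 7 mm thick and 55 mm long, then a steel collar 26 mm across and 5 mm thick, then a yellow round grip 18 mm across and 42 mm tall (102 mm overall); origin at the tip of the rod, z towards the grip
- bottle_a: small amber glass vial, 26 mm across, 52 mm tall, standing; not part of the job
- bottle_b: small clear glass vial, 26 mm across, 52 mm tall, standing; not part of the job
- bottle_c: small amber glass vial, 26 mm across, 52 mm tall, standing; not part of the job
- timer: white bench timer, 60 x 80 x 22 mm, lying flat; not part of the job
- jar: glass jar with a steel lid, 54 mm across, 70 mm tall, standing; not part of the job
There are look-alikes about, which are no part of the job. Leave any pink or turquoise look-alike of the puck3 alone.

How it is judged:
On the way, in this order (a step that is already met when the one before it is completed fails the run):
1. the used orange puck lies flat on the return mat, centre within 20 mm, let go (horizontal distance between spent and mat below 0.02 m and z of spent in the frame of mat below 0.01 m and angle between spent's own z axis and vertical below 0.12 rad and contact force between spent and the fingers below 0.1 N and linear speed of spent below 0.03 m/s), for 0.2 s.
2. all blue pucks present are stacked flat in the middle of the cold plate, let go (horizontal distance between each of puck1, puck2, puck3, puck4 and plate_center below 0.012 m and height (world z) of each of puck1, puck2, puck3, puck4 above 0.05 m and angle between each of puck1, puck2, puck3, puck4's own z axis and vertical below 0.12 rad and linear speed of each of puck1, puck2, puck3, puck4 below 0.03 m/s and contact force between each of puck1, puck2, puck3, puck4 and the fingers below 0.1 N), for 0.2 s.
3. the cover lies on top of the stack and the probe is home in the vial, both let go (all of step 2 and horizontal distance between cover and plate_center below 0.012 m and height (world z) of cover above 0.05 m and angle between each of cover, probe's own z axis and vertical below 0.12 rad and linear speed of cover below 0.03 m/s and contact force between each of cover, probe and the fingers below 0.1 N and z of cover in the frame of puck1 above 0.012 m and z of cover in the frame of puck2 above 0.012 m and z of cover in the frame of puck3 above 0.012 m and z of cover in the frame of puck4 above 0.012 m and horizontal distance between probe and vial_mouth below 0.006 m and z of probe in the frame of vial_mouth below -0.05 m), for 0.2 s.
4. the lever is in the green notch (value of joint lever between 1 and 1.2 rad), for 0.2 s.
At the end, for the whole second after the job is handed in: Orange puck flat on the mat within 20 mm of its centre; all blue pucks and, on top, the cover lie flat on the plate, centres within 12 mm of the plate centre; probe 50 mm or more down the vial, upright, within 6 mm of centre; lever within 0.1 rad of green (1.10); all let go and at rest (all of step 1 and all of step 3 and all of step 4 and contact force between lever and the fingers below 0.1 N and velocity of joint lever between -0.05 and 0.05 rad/s); the robot touches nothing.
It fails at once if a bystanding vial, the timer or the jar is moved more than 4 cm or tipped (distance of any of bottle_a, bottle_b, bottle_c, timer, jar from where it was at the start of the episode above 0.04 m or angle between any of bottle_a, bottle_b, bottle_c, timer, jar's own z axis and vertical above 0.5 rad).
Of puck1, puck2, puck3, puck4 only 2 to 4 are there at a start; the rules pass over those that are not, and their reading is None.
At some moment in a run one of spent may be knocked a few centimetres aside while the robot is not near it.
It also fails if it takes over 210 s, if anything falls off the work surface, if the arm or the gripper's body presses on something with over 40 N, if the wrist force passes 120 N, or if a joint passes its speed limit or range.

## Working session

There is one attempt and no reset: what is moved stays moved. The work goes in short steps, Python scripts to look and compute and a tool call to move; the robot and the scene stay as the last step left them, time stands still between calls to the robot, and variables do not carry over. Pictures are saved under pics/ and viewed, at most 16 in all, crops included, and the job is handed in when it is done.

Besides the shell and the picture viewer there is one more tool, called after "Request:" as name([rows], argument=value, ...), one row to a line, values as JSON. jog_arm: Moves the arm, as the interface text tells. Its arguments: {"type":"object","properties":{"plan":{"type":"array"},"squeeze":{"type":"number"}},"required":["plan"]}

```bash
ls; mkdir -p pics; cat > h.py <<'E'
import numpy as np, cv2, pickle
from scipy.spatial.transform import Rotation as R
from bench import status, camera, order
def snap(name,tag):
    s=status.read_state(); c=camera(name)
    if name=='wrist':
        T=np.eye(4); T[:3,:3]=R.from_quat(s['eef_rot']).as_matrix(); T[:3,3]=s['ee_pos']
        c['world_from_camera']=T@np.array(c['mount'])
    pickle.dump(c,open(f'pics/{tag}.pkl','wb')); cv2.imwrite(f'pics/{tag}.png',c['image'][:,:,::-1]); return c
def load(tag): return pickle.load(open(f'pics/{tag}.pkl','rb'))
def ray(c,u,v):
    K=np.array([[c['fx'],0,c['cx']],[0,c['fy'],c['cy']],[0,0,1.]])
    p=cv2.undistortPoints(np.array([[[u,v]]],float),K,np.array([c['k1'],0,0,0.]))[0,0]
    return np.array([p[0],p[1],1.])
def onz(c,u,v,z):
    T=np.array(c['world_from_camera']); d=T[:3,:3]@ray(c,u,v); o=T[:3,3]; return o+d*(z-o[2])/d[2]
def cloud(c):
    H,W=c['z_map'].shape; uu,vv=np.meshgrid(np.arange(W),np.arange(H))
    K=np.array([[c['fx'],0,c['cx']],[0,c['fy'],c['cy']],[0,0,1.]])
    p=cv2.undistortPoints(np.stack([uu,vv],-1).reshape(-1,1,2).astype(float),K,np.array([c['k1'],0,0,0.])).reshape(H,W,2)
    z=c['z_map']; P=np.dstack([p[...,0]*z,p[...,1]*z,z]); T=np.array(c['world_from_camera'])
    return P@T[:3,:3].T+T[:3,3]
def at(c,u,v,P=None):
    P=cloud(c) if P is None else P
    return P[int(v),int(u)]
def tool(s=None):
    s=s or status.read_state(); return np.array(s['ee_pos']),R.from_quat(s['eef_rot'])
def goto(xyz,yaw=None):
    "shift mm in tool axes and rotvec for tool down with closing axis at world yaw"
    p,r=tool(); sh=r.inv().apply(np.array(xyz)-p)*1000
    y=r.as_matrix()[:,1]
    best=None
    for k in ([0,np.pi] if yaw is not None else [0]):
        a=(yaw+k) if yaw is not None else np.arctan2(y[1],y[0])
        yy=np.array([np.cos(a),np.sin(a),0]);zz=np.array([0,0,-1.]);xx=np.cross(yy,zz)
        rv=(r.inv()*R.from_matrix(np.column_stack([xx,yy,zz]))).as_rotvec()
        if best is None or np.linalg.norm(rv)<np.linalg.norm(best): best=rv
    print('rot',best.round(3),'shift',sh.round(1))
E
python3 - <<'E'
from h import *
c=snap('top','top0'); snap('scene','sc0')
s=status.read_state(); print(s); print(c['world_from_camera'],c['fx'],c['k1'])
print(tool()[1].as_matrix().round(3))
E
```

```text
pics
{'time': 0.1, 'joint_positions': array([ 1.29340069,  0.33281406, -0.06472086,  1.46087558,  0.02162126,
        1.34988787, -0.08851639]), 'joint_vel': array([ 0.00086488, -0.00222124, -0.00022054, -0.00318999,  0.00038354,
       -0.00106622, -0.00069259]), 'joint_torque': array([ 1.35546517e-03, -6.24546218e+01,  2.46575545e-02, -3.90718174e+01,
       -6.13811798e-02,  3.64833721e-02,  1.04722317e-04]), 'ee_pos': array([ 0.15743324, -0.60445195,  0.1981215 ]), 'eef_rot': array([ 9.91893908e-01,  1.27067145e-01, -1.17573352e-04, -6.33416520e-04]), 'ft_force': array([-0.01771075, -0.32245252,  0.36407355]), 'torque': array([ 0.01784256,  0.02727412, -0.07821178]), 'grip_force': 0.0, 'width': 0.08693092335961838}
[[ 0.0086081  -0.9850577   0.17200938  0.32989681]
 [-0.99964074 -0.0128435  -0.02352538  0.06557665]
 [ 0.02538306 -0.17174508 -0.98481436  1.23942166]
 [ 0.          0.          0.          1.        ]] 530.9534877921382 0.016773741188380722
[[ 0.968  0.252 -0.   ]
 [ 0.252 -0.968  0.001]
 [-0.    -0.001 -1.   ]]
```

View pics/top0.png

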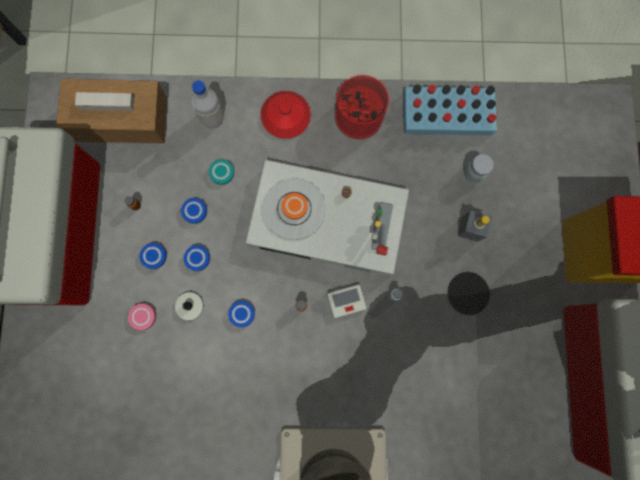

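View pics/sc0.png

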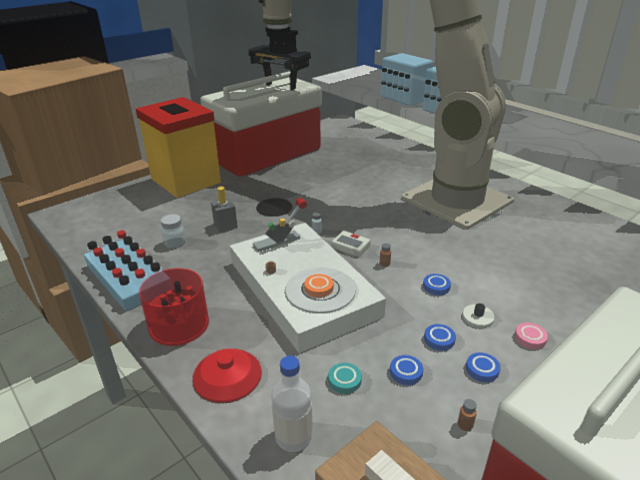

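Top view:
- Blue pucks are at (194,210), (152,255), (197,257) and (241,314). They fit "blue with white ring".
- The look-alikes, not to be touched, are turquoise at (222,172) and pink at (141,316).
- The cover is at (189,306), the orange puck at (295,206), the mat at (468,293), the probe and holder at (480,222), the vial at (347,191) and the lever knob at (382,250).

I'll confirm in a crop and measure.

```bash
cat > m.py <<'E'
from h import *
def blob(c,mask,P,ztop,name,minA=60):
    n,l,st,ce=cv2.connectedComponentsWithStats(mask.astype(np.uint8))
    for i in range(1,n):
        if st[i,4]>=minA:
            z=np.nanmedian(P[...,2][l==i]); m=l==i
            cnt=max(cv2.findContours(m.astype(np.uint8),0,2)[0],key=len)[:,0]
            w=np.array([onz(c,u,v,ztop)[:2] for u,v in cnt],np.float32); (x,y),r=cv2.minEnclosingCircle(w)
            print(name,ce[i].round(1),'A',st[i,4],'z',z.round(3),'ctr',onz(c,*ce[i],ztop)[:2].round(4),'circ',round(x,4),round(y,4),'r',round(r,4))
E
python3 - <<'E'
from m import *
c=load('top0'); P=cloud(c); im=c['image']; hsv=cv2.cvtColor(im,cv2.COLOR_RGB2HSV)
H,S,V=[hsv[...,i].astype(int) for i in range(3)]
# region of table
disc=lambda m: cv2.morphologyEx(m.astype(np.uint8),cv2.MORPH_CLOSE,np.ones((7,7)))
blob(c,disc((H>105)&(H<130)&(S>120)&(V>60)),P,.016,'blue')
blob(c,disc((H>3)&(H<17)&(S>150)&(V>120)),P,.071,'orange')
blob(c,disc((V<35)),P,.004,'dark')
for n,(u,v) in dict(bigplate=(275,225),chtop=(330,240),vial=(347,190),knob=(382,250),grip=(485,219),hold=(472,226),jar=(481,165),cover=(180,306),covk=(188,304),ba=(135,203),bb=(301,303),bc=(397,295),timer=(347,301)).items(): print(n,P[v,u].round(3))
a=cv2.resize(im[150:340,110:280],None,fx=3,fy=3,interpolation=2)
cv2.imwrite('pics/c1.png',a[:,:,::-1])
b=cv2.resize(im[150:330,240:500],None,fx=3,fy=3,interpolation=2)
cv2.imwrite('pics/c2.png',b[:,:,::-1])
E
```

```text
blue [198.3  86.9] A 136 z 0.17 ctr [0.9123 0.3318] circ 0.9122 0.3314 r 0.018
blue [193.5 210.1] A 508 z 0.017 ctr [0.6045 0.329 ] circ 0.6042 0.3289 r 0.0304
blue [152.5 255.5] A 536 z 0.017 ctr [0.4961 0.4174] circ 0.4961 0.4174 r 0.0302
blue [196.3 257.5] A 519 z 0.017 ctr [0.4925 0.3171] circ 0.4928 0.3172 r 0.0297
blue [241.  313.6] A 536 z 0.017 ctr [0.3654 0.2099] circ 0.3655 0.2099 r 0.0297
orange [294.2 205.2] A 512 z 0.072 ctr [0.6067 0.092 ] circ 0.6066 0.0919 r 0.0298
dark [11.1 29.8] A 350 z -0.654 ctr [1.057  0.8002] circ 1.0634 0.7988 r 0.0547
dark [468.6 294.3] A 1250 z 0.005 ctr [ 0.4154 -0.3164] circ 0.4157 -0.3166 r 0.0483
dark [  0.8 316.2] A 60 z -0.671 ctr [0.3556 0.7502] circ 0.3474 0.7509 r 0.0314
dark [342.8 476.7] A 178 z 0.237 ctr [ 0.0152 -0.0226] circ 0.0136 -0.0155 r 0.0385
bigplate [0.563 0.135 0.057]
chtop [0.532 0.01  0.049]
vial [ 0.646 -0.028  0.062]
knob [ 0.496 -0.095  0.143]
grip [ 0.572 -0.326  0.112]
hold [ 0.565 -0.311  0.067]
jar [ 0.707 -0.336  0.073]
cover [0.381 0.35  0.01 ]
covk [0.385 0.327 0.032]
ba [0.614 0.458 0.039]
bb [0.389 0.074 0.054]
bc [ 0.408 -0.14   0.057]
timer [ 0.396 -0.031  0.025]
```

View pics/c1.png

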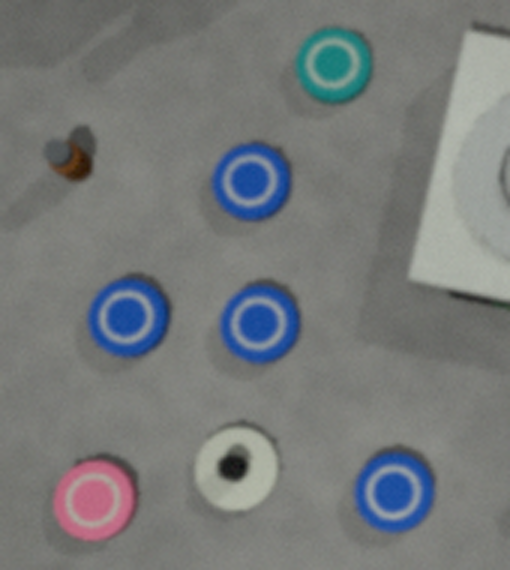

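View pics/c2.png

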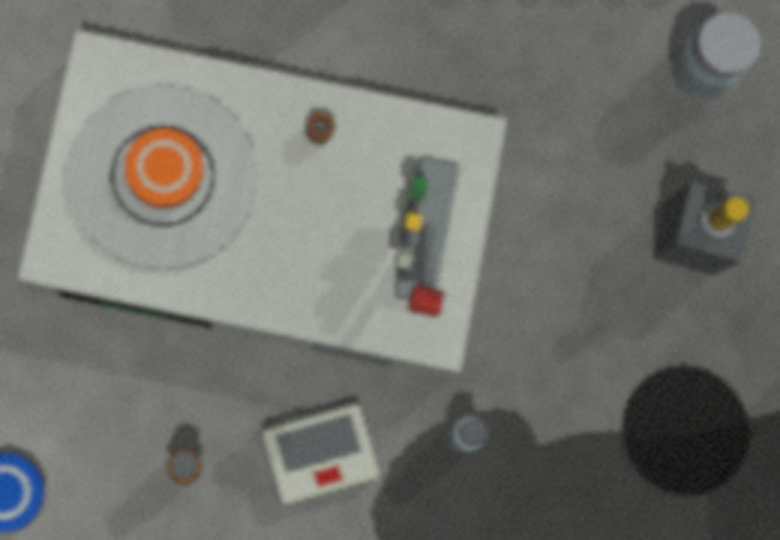

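Crops: all four blue pucks are clear, and the turquoise and pink ones are distinct. The cover lies knob up, the orange puck sits slightly off the ring centre, the vial is at crop (320,126) and the red knob at (426,301). Next I'll find the chiller pose.

```bash
python3 - <<'E'
from m import *
c=load('top0'); P=cloud(c)
m=(P[...,2]>.035)&(P[...,2]<.066)&(P[...,0]>.4)&(P[...,0]<.8)&(P[...,1]>-.25)&(P[...,1]<.25)
n,l,st,ce=cv2.connectedComponentsWithStats(m.astype(np.uint8)); i=1+st[1:,4].argmax()
q=P[l==i][:,:2].astype(np.float32)
(cx,cy),(w,h),a=cv2.minAreaRect(q); print(cx,cy,w,h,a)
# corners read off crop c2
for u,v in [(80,28),(505,117),(462,371),(18,280)]: print(onz(c,240+u/3,150+v/3,.05)[:2].round(4))
for n,u,v,z in [('ring',162,175,.055),('plate',161,177,.055),('vial',319,126,.07),('knob',427,301,.135),('grip',737,208,.112)]: print(n,onz(c,240+u/3,150+v/3,z)[:2].round(4))
w=snap('wrist','w0'); print(np.array(w['mount']).round(3),w['fx'],w['cx'],w['cy'])
E
```

```text
0.5871800184249878 0.015001803636550903 0.3435153365135193 0.20383256673812866 79.00631713867188
[0.7203 0.1583]
[ 0.6541 -0.1715]
[ 0.4566 -0.1349]
[0.5217 0.2   ]
ring [0.6032 0.0927]
plate [0.6016 0.0935]
vial [ 0.6395 -0.0258]
knob [ 0.4967 -0.0967]
grip [ 0.5714 -0.3271]
[[ 0.    -0.952 -0.307  0.085]
 [ 1.     0.    -0.     0.001]
 [ 0.    -0.307  0.952 -0.186]
 [ 0.     0.     0.     1.   ]] 366.94382397830526 324.4741334437205 238.22308142285638
```

```bash
python3 - <<'E'
from h import *
goto([.45,-.3,.30],-.9); goto([.60,.06,.26],-.195)
E
```

```text
rot [-0.001 -0.    -0.416] shift [ 359.9 -221.1 -101.5]
rot [-1.000e-03 -1.000e-03 -1.121e+00] shift [ 595.8 -531.6  -61.2]
```

Request:
jog_arm([
  [0,0,-0.1,60,-40,-60,1],
  [0,0,-0.25,180,-110,-101,1],
  [0,0,-0.42,360,-221,-101,1],
  [0,0,-0.42,360,-221,-101,1],
  [0,0,-0.42,360,-221,-101,1],
  [0,0,-0.42,360,-221,-101,1],
  [0,0,-0.42,360,-221,-101,1],
  [0,0,-0.42,360,-221,-101,1],
  [0,0,-0.7,450,-350,-80,1],
  [0,0,-0.9,500,-420,-70,1],
  [0,0,-1.12,596,-531,-61,1],
  [0,0,-1.12,596,-531,-61,1],
])

```text
time: 1.35
ee_pos: [0.505, -0.1464, 0.2775]
eef_rot: [0.802, 0.597, -0.0, 0.0]
ft_force: [2.0, -1.1, -0.4]
width: 0.0869
grip_force: 0.0
```

```bash
python3 - <<'E'
from h import *
goto([.60,.06,.26],-.195)
E
```

```text
rot [ 0.     0.    -0.095] shift [225.   32.   17.4]
```

Request:
jog_arm([
  [0,0,-0.095,200,28,17,1],
  [0,0,-0.095,200,28,17,1],
  [0,0,-0.095,200,28,17,1],
  [0,0,-0.095,200,28,17,1],
  [0,0,-0.095,200,28,17,1],
  [0,0,-0.095,200,28,17,1],
  [0,0,-0.095,200,28,17,1],
])

```text
time: 2.05
ee_pos: [0.5897, 0.0334, 0.2605]
eef_rot: [0.775, 0.632, -0.0, 0.0]
ft_force: [-0.9, -0.9, -0.6]
width: 0.0869
grip_force: 0.0
```

```bash
python3 - <<'E'
from h import *
s=status.read_state(); print(s['ee_pos'],s['joint_vel'].round(3)); snap('wrist','w1')
E
```

```text
[0.58967906 0.03342569 0.26045815] [ 0.019 -0.011  0.006  0.001 -0.     0.    -0.001]
```

View pics/w1.png

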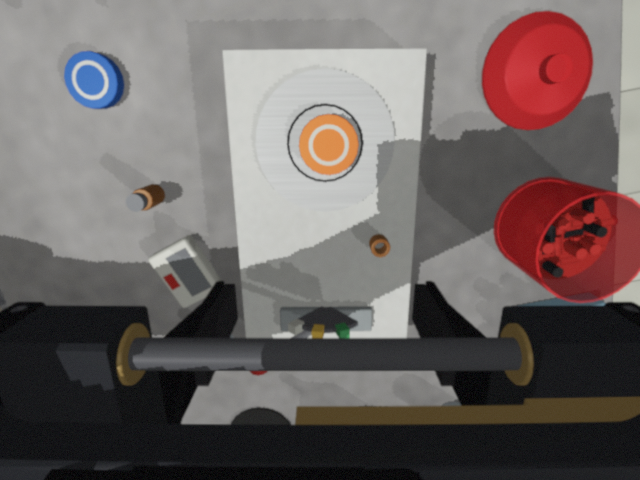

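Wrist view: the ring spans about (288–363, 103–182), the orange puck is at (329,145) and the vial mouth is near (380,243). Now computing positions from these.

```bash
python3 - <<'E'
from m import *
c=load('w1'); P=cloud(c); im=c['image']; hsv=cv2.cvtColor(im,cv2.COLOR_RGB2HSV)
H,S,V=[hsv[...,i].astype(int) for i in range(3)]
disc=lambda m: cv2.morphologyEx(m.astype(np.uint8),cv2.MORPH_CLOSE,np.ones((11,11)))
blob(c,disc((H>3)&(H<19)&(S>120)&(V>120)),P,.071,'orange',400)
blob(c,disc((H>105)&(H<130)&(S>120)&(V>60)),P,.016,'blue',400)
# ring: dark pixels within the ring area
m=(V<95); m[:98]=0;m[188:]=0;m[:,:283]=0;m[:,368:]=0
n,l,st,ce=cv2.connectedComponentsWithStats(m.astype(np.uint8),connectivity=8); i=1+st[1:,4].argmax(); print(st[i])
v,u=np.where(l==i); w=np.array([onz(c,a,b,.055)[:2] for a,b in zip(u,v)])
from scipy.optimize import least_squares
f=least_squares(lambda p: np.hypot(*(w-p[:2]).T)-p[2],[.6,.09,.0385],loss='soft_l1',f_scale=.001); print('ring',f.x.round(4),np.abs(f.fun).mean())
a=cv2.resize(im[215:275,345:415],None,fx=8,fy=8,interpolation=2)
cv2.imwrite('pics/c3.png',a[:,:,::-1])
print('vial',onz(c,380,243,.07).round(4), P[138:142,268:272,2].mean(), P[200:230,260:300,2].mean())
E
```

```text
orange [328.4 143.9] A 2758 z 0.071 ctr [0.6061 0.093 ] circ 0.606 0.0924 r 0.0294
blue [93.5 79.7] A 2602 z 0.016 ctr [0.3673 0.2096] circ 0.3675 0.2095 r 0.0324
[344 110  19  61  96]
ring [0.6015 0.0934 0.0386] 0.0003793751762924357
vial [ 0.6402 -0.0204  0.07  ] 0.05515874862245903 0.05206831720145024
```

View pics/c3.png

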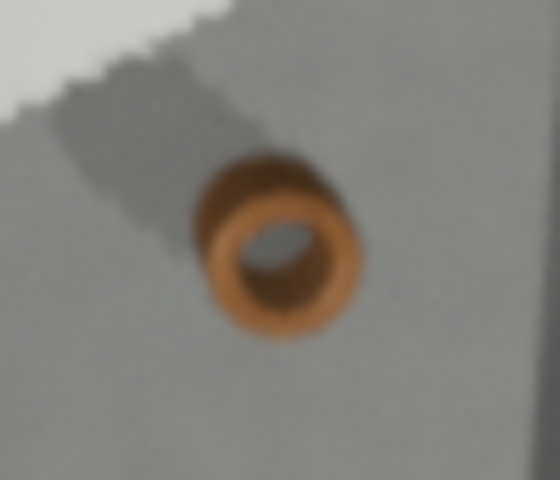

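```bash
python3 - <<'E'
from h import *
c=load('w1'); print('vial',onz(c,380.1,247.5,.07).round(4))
goto([.606,.0925,.13],-.195); print(tool()[0])
E
```

```text
vial [ 0.6395 -0.0255  0.07  ]
rot [ 0.     0.001 -0.008] shift [ 61.8   3.9 130.6]
[0.58971527 0.03291709 0.26065176]
```

Request:
jog_arm([
  [0,0,-0.01,60,4,60,1],
  [0,0,-0.01,60,4,90,1],
  [0,0,-0.01,60,4,130,1],
  [0,0,-0.01,60,4,130,1],
  [0,0,-0.01,60,4,130,1],
  [0,0,-0.01,60,4,130,1],
  [0,0,-0.01,60,4,130,1],
])

```text
time: 2.8
ee_pos: [0.6073, 0.0921, 0.1336]
eef_rot: [0.772, 0.636, 0.002, 0.001]
ft_force: [0.5, -1.0, -1.1]
width: 0.0868
grip_force: 0.0
```

```bash
python3 - <<'E'
from h import *
print(tool()[0]);goto([.606,.0925,.059],-.195)
c=snap('top','t1');
from m import blob
P=cloud(c); hsv=cv2.cvtColor(c['image'],cv2.COLOR_RGB2HSV); H,S,V=[hsv[...,i].astype(int) for i in range(3)]
m=cv2.morphologyEx(((H>3)&(H<17)&(S>150)&(V>100)).astype(np.uint8),cv2.MORPH_CLOSE,np.ones((7,7)))
blob(c,m,P,.071,'orange',30)
E
```

```text
[0.60725909 0.09208515 0.13355712]
rot [ 0.004 -0.001  0.002] shift [ 0.1 -1.6 74.6]
```

Request:
jog_arm([
  [0.004,0,0,0,-1,40,1],
  [0.004,0,0,0,-1,74,1],
  [0.004,0,0,0,-1,74,1],
  [0.004,0,0,0,-1,74,1],
  [0.004,0,0,0,-1,74,0],
  [0.004,0,0,0,-1,74,-1],
  [0.004,0,0,0,-1,74,-1],
  [0.004,0,0,0,-1,74,-1],
  [0.004,0,0,0,-1,74,-1],
  [0.004,0,0,0,-1,74,-1],
  [0.004,0,0,0,-1,74,-1],
  [0.004,0,0,0,-1,74,-1],
], squeeze=25)

```text
time: 4.05
ee_pos: [0.6047, 0.093, 0.0566]
eef_rot: [0.771, 0.636, -0.001, -0.002]
ft_force: [0.5, 0.1, -0.7]
width: 0.0309
grip_force: 0.0
```

Request:
jog_arm([
  [0,0,0,0,0,0,1],
  [0,0,0,0,0,0,1],
  [0,0,0,0,0,0,1],
  [0,0,0,0,0,0,1],
  [0,0,0,0,0,0,1],
  [0,0,0,0,0,-70,1],
  [0,0,0,-80,0,-160,1],
  [0,0,0,-80,0,-180,1],
  [0,0,0,-80,0,-180,1],
  [0,0,0,-80,0,-180,1],
  [0,0,0,-80,0,-180,1],
  [0,0,0,-80,0,-180,1],
])

```text
time: 5.25
ee_pos: [0.5897, 0.0149, 0.2355]
eef_rot: [0.771, 0.637, -0.002, -0.002]
ft_force: [-0.3, 0.2, -0.2]
width: 0.0871
grip_force: 0.0
```

```bash
cat > see.py <<'E'
from m import *
import sys
def orange(tag,z,save=True):
    c=snap('wrist',tag); P=cloud(c); hsv=cv2.cvtColor(c['image'],cv2.COLOR_RGB2HSV); H,S,V=[hsv[...,i].astype(int) for i in range(3)]
    m=cv2.morphologyEx(((H>3)&(H<19)&(S>120)&(V>90)).astype(np.uint8),cv2.MORPH_CLOSE,np.ones((11,11)))
    blob(c,m,P,z,'orange',300)
def blue(tag,z):
    c=snap('wrist',tag); P=cloud(c); hsv=cv2.cvtColor(c['image'],cv2.COLOR_RGB2HSV); H,S,V=[hsv[...,i].astype(int) for i in range(3)]
    m=cv2.morphologyEx(((H>105)&(H<130)&(S>120)&(V>50)).astype(np.uint8),cv2.MORPH_CLOSE,np.ones((11,11)))
    blob(c,m,P,z,'blue',300)
E
python3 - <<'E'
from see import *
orange('w2',.071); print(tool()[0])
E
```

```text
orange [326.8 125.5] A 3307 z 0.071 ctr [0.6061 0.0928] circ 0.606 0.092 r 0.0293
orange [381.1 239.1] A 316 z 0.069 ctr [ 0.6392 -0.0247] circ 0.6389 -0.0247 r 0.0106
[0.58957156 0.01512338 0.23515699]
```

View pics/w2.png

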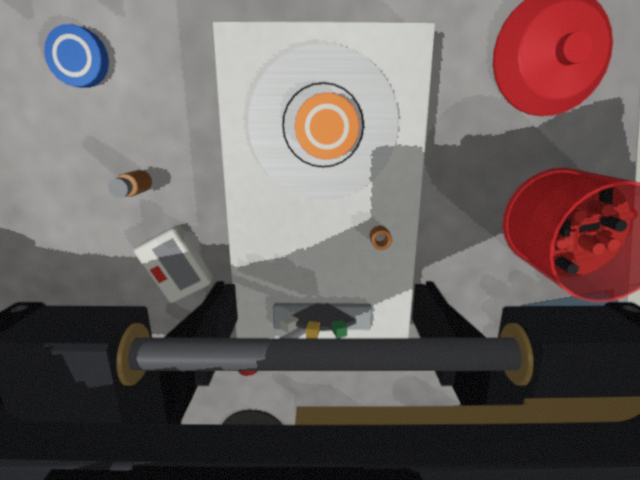

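The orange puck has not moved at all (327,125), yet the fingers closed to 31 mm with no grip force. I'll redo the descent, checking at each stage.

```bash
python3 - <<'E'
from h import *
goto([.606,.0925,.060],-.195)
E
```

```text
rot [-0.006  0.     0.005] shift [ 79.1   2.6 175.1]
```

Request:
jog_arm([
  [-0.006,0,0.005,40,2,30,1],
  [-0.006,0,0.005,79,2,80,1],
  [-0.006,0,0.005,79,2,120,1],
  [-0.006,0,0.005,79,2,120,1],
  [-0.006,0,0.005,79,2,120,1],
  [-0.006,0,0.005,79,2,150,1],
  [-0.006,0,0.005,79,2,174,1],
  [-0.006,0,0.005,79,2,174,1],
  [-0.006,0,0.005,79,2,174,1],
  [-0.006,0,0.005,79,2,174,1],
  [-0.006,0,0.005,79,2,174,1],
])

```text
time: 6.4
ee_pos: [0.6076, 0.0917, 0.0646]
eef_rot: [0.773, 0.634, 0.002, 0.002]
ft_force: [0.4, 0.7, 0.2]
width: 0.0869
grip_force: 0.0
```

Request:
jog_arm([
  [0,0,0,0,0,0,0.3],
  [0,0,0,0,0,0,0.3],
  [0,0,0,0,0,0,0.3],
  [0,0,0,0,0,0,0.3],
  [0,0,0,0,0,0,0.3],
  [0,0,0,0,0,0,0.3],
  [0,0,0,0,0,0,0.3],
], squeeze=30)

```text
time: 7.1
ee_pos: [0.6065, 0.0916, 0.0626]
eef_rot: [0.773, 0.635, 0.001, 0.001]
ft_force: [1.0, -0.5, 0.2]
width: 0.057
grip_force: 0.0
```

```bash
python3 - <<'E'
from h import *
print(tool()[0],status.read_state()['width'],status.read_state()['grip_force']); snap('wrist','w3')
E
```

```text
[0.60649522 0.09158842 0.06257765] 0.056955313109768035 0.0
```

View pics/w3.png

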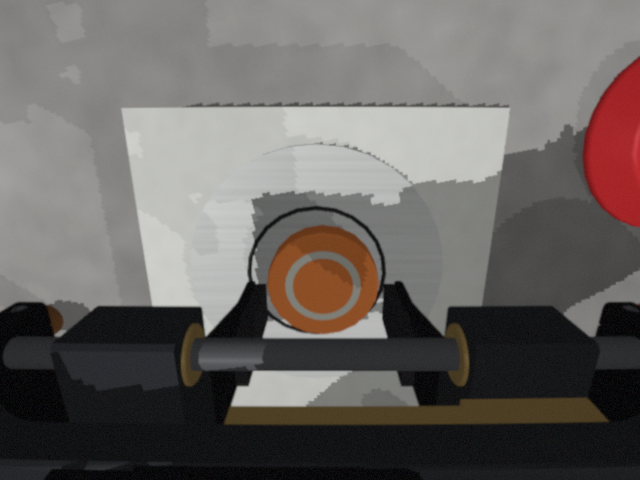

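The fingers (tips at pixels (262,285) and (388,285)) seem to end short of the stated TCP. The depth map can settle that.

```bash
python3 - <<'E'
from h import *
for t in ['w3','w1']:
    c=load(t); P=cloud(dict(c,world_from_camera=c['mount']))
    for v in (287,295,305,315,325,334):
        row=P[v]; ok=(c['z_map'][v]>.05)&(c['z_map'][v]<.22)&(abs(row[:,1])<.075)&(row[:,2]>-.08)
        dark=c['image'][v].max(1)<60
        s=np.where(ok&dark)[0]
        L=[u for u in s if u<320]; Rr=[u for u in s if u>330]
        print(t,v,'L inner',max(L,default=None),row[max(L)].round(4) if L else '','R inner',min(Rr,default=None),row[min(Rr)].round(4) if Rr else '', 'maxz',row[s,2].max().round(4) if len(s) else '')
E
```

```text
w3 287 L inner 265 [ 0.0081 -0.0281 -0.0261] R inner 380 [-0.0073  0.0323  0.0064] maxz 0.0072
w3 295 L inner 265 [ 0.0038 -0.0283 -0.0259] R inner 378 [-0.0126  0.0315  0.0069] maxz 0.0069
w3 305 L inner 266 [-0.0013 -0.028  -0.0265] R inner 383 [-0.0015  0.0289 -0.026 ] maxz -0.026
w3 315 L inner 272 [-0.0258 -0.0307  0.0069] R inner 383 [-0.0058  0.0288 -0.0281] maxz 0.0069
w3 325 L inner 287 [-0.0324 -0.022   0.0067] R inner 385 [-0.008   0.029  -0.0336] maxz 0.0067
w3 334 L inner 261 [-0.0075 -0.0282 -0.0422] R inner 388 [-0.0075  0.0291 -0.042 ] maxz -0.042
w1 287 L inner 234 [ 0.0076 -0.0432 -0.025 ] R inner 415 [ 0.0079  0.0439 -0.0255] maxz -0.025
w1 295 L inner 235 [ 0.003  -0.0432 -0.0243] R inner 414 [ 0.0028  0.0442 -0.0238] maxz -0.0238
w1 305 L inner 236 [-0.0024 -0.0431 -0.0244] R inner 413 [-0.0025  0.044  -0.0243] maxz -0.0243
w1 315 L inner 237 [-0.0085 -0.0433 -0.0236] R inner 412 [-0.0085  0.0442 -0.0234] maxz -0.0234
w1 325 L inner 234 [-0.01   -0.0433 -0.0305] R inner 416 [-0.0091  0.0442 -0.0319] maxz -0.0305
w1 334 L inner 230 [-0.01   -0.0433 -0.0383] R inner 419 [-0.0099  0.0442 -0.0384] maxz -0.0383
```

The fingers end about 24 mm behind the reported TCP, so tip z = ee_z + 0.024. I'll re-grasp using that offset.

Request:
jog_arm([
  [0,0,0,0,0,0,1],
  [0,0,0,0,0,0,1],
  [0,0,0,0,0,0,1],
  [0,0,0,0,0,0,1],
  [0,0,0,0,0,15,1],
  [0,0,0,0,0,26,1],
  [0,0,0,0,0,26,1],
  [0,0,0,0,0,26,1],
])

```text
time: 7.95
ee_pos: [0.6061, 0.0916, 0.0359]
eef_rot: [0.773, 0.635, 0.0, 0.0]
ft_force: [0.2, 0.2, -0.5]
width: 0.087
grip_force: 0.0
```

Request:
jog_arm([
  [0,0,0,0,0,0,0],
  [0,0,0,0,0,0,0],
  [0,0,0,0,0,0,0],
  [0,0,0,0,0,0,0],
  [0,0,0,0,0,0,0],
  [0,0,0,0,0,0,0],
  [0,0,0,0,0,0,0],
], squeeze=25)

```text
time: 8.65
ee_pos: [0.6067, 0.0916, 0.0368]
eef_rot: [0.773, 0.635, 0.001, 0.001]
ft_force: [-0.7, 0.6, 3.0]
width: 0.0592
grip_force: 25.0
```

```bash
python3 - <<'E'
from h import *
goto([.606,.092,.2]);goto([.4155,-.3165,.16],-1.0)
E
```

```text
rot [ 0.002  0.    -0.   ] shift [   0.3   -0.4 -163.2]
rot [ 0.002 -0.001  0.804] shift [-437.5 -107.8 -123.4]
```

Request:
jog_arm([
  [0,0,0,0,0,-40,0],
  [0,0,0,0,0,-80,0],
  [0,0,0,0,0,-130,0],
  [0,0,0.1,-40,-10,-160,0],
  [0,0,0.2,-90,-20,-165,0],
  [0,0,0.4,-180,-44,-160,0],
  [0,0,0.6,-300,-74,-150,0],
  [0,0,0.8,-437,-108,-123,0],
  [0,0,0.8,-437,-108,-123,0],
  [0,0,0.8,-437,-108,-123,0],
  [0,0,0.8,-437,-108,-123,0],
  [0,0,0.8,-437,-108,-123,0],
])

```text
time: 9.85
ee_pos: [0.4194, -0.3062, 0.161]
eef_rot: [0.959, 0.284, 0.001, 0.001]
ft_force: [-0.1, 0.2, -0.6]
width: 0.0592
grip_force: 25.0
```

Request:
jog_arm([
  [0,0,0.2,-70,-18,0,0],
  [0,0,0.2,-70,-18,0,0],
  [0,0,0.2,-70,-18,0,0],
  [0,0,0.2,-70,-18,0,0],
  [0,0,0.2,-70,-18,0,0],
])

```text
time: 10.35
ee_pos: [0.3536, -0.3265, 0.1613]
eef_rot: [0.982, 0.188, 0.001, 0.001]
ft_force: [0.3, -0.1, -0.3]
width: 0.059
grip_force: 25.0
```

```bash
python3 - <<'E'
from h import *
goto([.4155,-.3165,.10],-1.0); s=status.read_state(); print(s['width'],s['grip_force'])
E
```

```text
rot [ 0.002 -0.002 -0.193] shift [61.1 13.4 61.4]
0.05898093663141165 24.99994844198227
```

Request:
jog_arm([
  [0,0,-0.1,30,6,30,0],
  [0,0,-0.19,61,13,60,0],
  [0,0,-0.19,61,13,90,0],
  [0,0,-0.19,61,13,125,0],
  [0,0,-0.19,61,13,125,0],
  [0,0,-0.19,61,13,125,0],
  [0,0,-0.19,61,13,125,0],
])

```text
time: 11.05
ee_pos: [0.4154, -0.3178, 0.0381]
eef_rot: [0.96, 0.279, 0.002, 0.002]
ft_force: [-0.1, -0.5, -1.4]
width: 0.0591
grip_force: 25.0
```

```bash
python3 - <<'E'
from h import *
print(tool()[0]);goto([.4155,-.3165,-.0125],-1.0)
E
```

```text
[ 0.41537645 -0.31776402  0.03812372]
rot [ 0.004 -0.003 -0.005] shift [ 0.7 -1.2 50.6]
```

Request:
jog_arm([
  [0,0,0,0,-1,25,0],
  [0,0,0,0,-1,45,0],
  [0,0,0,0,-1,50,0],
  [0,0,0,0,-1,50,0],
  [0,0,0,0,-1,50,0],
  [0,0,0,0,-1,50,0.5],
  [0,0,0,0,-1,50,0.8],
  [0,0,0,0,-1,50,0.9],
  [0,0,0,0,-1,50,0.9],
  [0,0,0,0,-1,20,1],
  [0,0,0,0,-1,-70,1],
  [0,0,0,0,-1,-110,1],
])

```text
time: 12.25
ee_pos: [0.4126, -0.3159, 0.1174]
eef_rot: [0.96, 0.279, 0.001, -0.0]
ft_force: [0.6, -0.4, -0.1]
width: 0.0866
grip_force: 0.0
```

```bash
python3 - <<'E'
from see import *
print(tool()[0]); orange('w4',.020); goto([.38,.05,.26],-.2); goto([.3675,.2096,.13],.5)
E
```

```text
[ 0.41260858 -0.31591017  0.11735922]
orange [326.9 226.5] A 4425 z 0.02 ctr [ 0.4168 -0.3163] circ 0.4162 -0.3169 r 0.0313
rot [ 0.012 -0.    -0.806] shift [ 167.1 -329.1 -136.5]
rot [ 0.012  0.004 -1.506] shift [ 241.4 -472.    -7.6]
```

The orange puck is on the mat at (0.4165, −0.3165) against the mat centre (0.4155, −0.3165), with its top at 20 mm, so it lies flat. Now blue puck D.

```bash
python3 - <<'E'
from h import *
goto([.47,-.06,.20],-.3); goto([.366,.2098,.08],.5)
E
```

```text
rot [ 0.012 -0.001 -0.706] shift [ 183.9 -188.7  -74.8]
rot [ 0.012  0.004 -1.506] shift [ 240.  -473.5   42.3]
```

Request:
jog_arm([
  [0,0,-0.15,40,-40,-75,1],
  [0,0,-0.3,80,-80,-75,1],
  [0,0,-0.45,110,-115,-75,1],
  [0,0,-0.6,150,-155,-75,1],
  [0,0,-0.7,184,-189,-75,1],
  [0,0,-0.85,190,-230,-60,1],
  [0,0,-1.0,200,-290,-40,1],
  [0,0,-1.15,210,-340,-20,1],
  [0,0,-1.3,225,-400,0,1],
  [0,0,-1.45,235,-440,0,1],
  [0,0,-1.5,240,-473,10,1],
  [0,0,-1.5,240,-473,10,1],
])

```text
time: 13.5
ee_pos: [0.3612, 0.2142, 0.1056]
eef_rot: [0.511, 0.86, 0.0, 0.001]
ft_force: [0.1, -0.8, -0.1]
width: 0.0865
grip_force: 0.0
```

```bash
python3 - <<'E'
from h import *
print(tool()[0]);goto([.366,.2098,.04],.5)
E
```

```text
[0.36115596 0.21417915 0.10555325]
rot [ 0.002  0.002 -0.001] shift [-6.   2.  65.6]
```

Request:
jog_arm([
  [0,0,0,-6,2,30,1],
  [0,0,0,-6,2,70,1],
  [0,0,0,-6,2,90,1],
  [0,0,0,-6,2,90,1],
  [0,0,0,-6,2,90,1],
  [0,0,0,-6,2,90,1],
])

```text
time: 14.1
ee_pos: [0.3686, 0.2076, 0.0172]
eef_rot: [0.513, 0.858, 0.001, 0.002]
ft_force: [0.2, 0.3, -0.5]
width: 0.0873
grip_force: 0.0
```

```bash
python3 - <<'E'
from h import *
print(tool()[0]);goto([.366,.2098,-.0185],.5)
E
```

```text
[0.36857629 0.20756172 0.01716592]
rot [ 0.004  0.002 -0.006] shift [ 3.3 -1.3 35.7]
```

Request:
jog_arm([
  [0,0,0,3,-1,18,1],
  [0,0,0,3,-1,35,1],
  [0,0,0,3,-1,35,1],
  [0,0,0,3,-1,35,1],
  [0,0,0,3,-1,35,0],
  [0,0,0,3,-1,35,0],
  [0,0,0,3,-1,35,0],
  [0,0,0,3,-1,35,0],
  [0,0,0,3,-1,35,0],
  [0,0,0,3,-1,35,0],
  [0,0,0,3,-1,35,0],
])

```text
time: 15.2
ee_pos: [0.3654, 0.2093, -0.019]
eef_rot: [0.513, 0.859, 0.0, 0.001]
ft_force: [-0.9, -2.0, 5.3]
width: 0.0597
grip_force: 25.0
```

```bash
python3 - <<'E'
from h import *
print(tool()[0]);goto([.366,.2098,.12],.5);goto([.6018,.0935,.12],-.195)
E
```

```text
[ 0.36544999  0.20925593 -0.01902884]
rot [ 0.002  0.002 -0.006] shift [  -0.    1. -139.]
rot [0.002 0.001 0.689] shift [-214.2  153.4 -138.5]
```

Request:
jog_arm([
  [0,0,0,0,0,-40,0],
  [0,0,0,0,0,-85,0],
  [0,0,0.1,-30,22,-125,0],
  [0,0,0.25,-70,50,-130,0],
  [0,0,0.4,-110,80,-130,0],
  [0,0,0.55,-160,115,-125,0],
  [0,0,0.69,-214,153,-110,0],
  [0,0,0.69,-214,153,-100,0],
  [0,0,0.69,-214,153,-80,0],
  [0,0,0.69,-214,153,-80,0],
  [0,0,0.69,-214,153,-80,0],
])

```text
time: 16.3
ee_pos: [0.6006, 0.0942, 0.0613]
eef_rot: [0.773, 0.635, 0.0, 0.0]
ft_force: [-0.2, 0.7, 0.5]
width: 0.0592
grip_force: 25.0
```

```bash
python3 - <<'E'
from h import *
print(tool()[0]);goto([.6018,.0935,.038],-.195)
E
```

```text
[0.60057404 0.0942063  0.06130242]
rot [ 0.001 -0.     0.   ] shift [-0.5  1.3 23.3]
```

Request:
jog_arm([
  [0,0,0,0,1,12,0],
  [0,0,0,0,1,23,0],
  [0,0,0,0,1,24,0],
  [0,0,0,0,1,24,0],
  [0,0,0,0,1,24,0],
  [0,0,0,0,1,24,0.5],
  [0,0,0,0,1,24,0.9],
  [0,0,0,0,1,24,0.9],
  [0,0,0,0,1,24,0.9],
  [0,0,0,0,1,-15,1],
  [0,0,0,0,1,-60,1],
  [0,0,0,0,1,-100,1],
])

```text
time: 17.5
ee_pos: [0.602, 0.0935, 0.1633]
eef_rot: [0.773, 0.635, 0.001, 0.001]
ft_force: [0.0, 0.0, 0.2]
width: 0.0866
grip_force: 0.0
```

```bash
python3 - <<'E'
from see import *
print(tool()[0]); blue('w5',.071); goto([.6045,.329,.02],.5)
E
```

```text
[0.6020248  0.09351422 0.16329848]
blue [140.7   5.8] A 639 z 0.016 ctr [0.5124 0.2728] circ 0.5122 0.276 r 0.0197
blue [324.7 226.8] A 4178 z 0.071 ctr [0.6035 0.0974] circ 0.6032 0.0966 r 0.0301
rot [ 0.011  0.001 -0.696] shift [229.4 -47.5 150.6]
```

Request:
jog_arm([
  [0,0,-0.15,50,-10,0,1],
  [0,0,-0.3,100,-20,0,1],
  [0,0,-0.45,150,-30,20,1],
  [0,0,-0.6,190,-40,50,1],
  [0,0,-0.7,229,-47,90,1],
  [0,0,-0.7,229,-47,130,1],
  [0,0,-0.7,229,-47,145,1],
  [0,0,-0.7,229,-47,145,1],
  [0,0,-0.7,229,-47,145,1],
  [0,0,-0.7,229,-47,145,1],
])

```text
time: 18.55
ee_pos: [0.6028, 0.3266, 0.0191]
eef_rot: [0.509, 0.861, 0.002, 0.002]
ft_force: [0.2, -0.3, 0.9]
width: 0.0872
grip_force: 0.0
```

```bash
python3 - <<'E'
from see import *
c=snap('top','t2'); P=cloud(c); hsv=cv2.cvtColor(c['image'],cv2.COLOR_RGB2HSV); H,S,V=[hsv[...,i].astype(int) for i in range(3)]
m=cv2.morphologyEx(((H>105)&(H<130)&(S>120)&(V>50)).astype(np.uint8),cv2.MORPH_CLOSE,np.ones((7,7)))
blob(c,m,P,.071,'blue@.071',60)
m=cv2.morphologyEx(((H>3)&(H<17)&(S>150)&(V>80)).astype(np.uint8),cv2.MORPH_CLOSE,np.ones((7,7)))
blob(c,m,P,.020,'orange@.02',60)
print(tool()[0]);goto([.6045,.329,-.0185],.5)
E
```

```text
blue@.071 [198.4  86.9] A 136 z 0.17 ctr [0.8862 0.3197] circ 0.886 0.3194 r 0.0172
blue@.071 [292.9 206.9] A 497 z 0.072 ctr [0.6029 0.0949] circ 0.603 0.0949 r 0.029
blue@.071 [152.5 255.5] A 535 z 0.017 ctr [0.4886 0.4016] circ 0.4887 0.4016 r 0.0289
blue@.071 [196.3 257.5] A 523 z 0.017 ctr [0.4853 0.3057] circ 0.4855 0.3058 r 0.0284
orange@.02 [470.9 293.3] A 587 z 0.021 ctr [ 0.4166 -0.3168] circ 0.416 -0.3168 r 0.032
[0.60263494 0.32675564 0.01890028]
rot [0.005 0.002 0.002] shift [ 1.1  2.5 37.4]
```

Request:
jog_arm([
  [0,0,0,1,2,18,1],
  [0,0,0,1,2,37,1],
  [0,0,0,1,2,37,1],
  [0,0,0,1,2,37,1],
  [0,0,0,1,2,37,0],
  [0,0,0,1,2,37,0],
  [0,0,0,1,2,37,0],
  [0,0,0,1,2,37,0],
  [0,0,0,1,2,37,0],
  [0,0,0,1,2,37,0],
  [0,0,0,1,2,37,0],
])

```text
time: 19.7
ee_pos: [0.6023, 0.3288, -0.0208]
eef_rot: [0.508, 0.861, 0.0, 0.001]
ft_force: [0.4, -0.3, 0.4]
width: 0.0594
grip_force: 25.0
```

```bash
python3 - <<'E'
from h import *
print(tool()[0]);goto([.6018,.0935,.12],-.195)
E
```

```text
[ 0.60226469  0.32879446 -0.0207825 ]
rot [0.002 0.001 0.699] shift [-206.  -113.8 -140.7]
```

Request:
jog_arm([
  [0,0,0,0,0,-40,0],
  [0,0,0,0,0,-85,0],
  [0,0,0.1,-30,-16,-130,0],
  [0,0,0.25,-70,-38,-140,0],
  [0,0,0.4,-110,-60,-140,0],
  [0,0,0.55,-160,-88,-140,0],
  [0,0,0.7,-206,-114,-130,0],
  [0,0,0.7,-206,-114,-115,0],
  [0,0,0.7,-206,-114,-100,0],
  [0,0,0.7,-206,-114,-100,0],
  [0,0,0.7,-206,-114,-100,0],
])

```text
time: 20.8
ee_pos: [0.6012, 0.096, 0.0794]
eef_rot: [0.772, 0.636, 0.001, 0.0]
ft_force: [0.7, -0.3, 0.2]
width: 0.0598
grip_force: 25.0
```

```bash
python3 - <<'E'
from h import *
print(tool()[0]);goto([.6018,.0935,.051],-.195)
E
```

```text
[0.60124661 0.0960275  0.07939158]
rot [ 0.001 -0.001  0.003] shift [-2.4  1.  28.4]
```

Request:
jog_arm([
  [0,0,0,-2,1,14,0],
  [0,0,0,-2,1,26,0],
  [0,0,0,-2,1,28,0],
  [0,0,0,-2,1,28,0],
  [0,0,0,-2,1,28,0],
  [0,0,0,-2,1,28,0.5],
  [0,0,0,-2,1,28,0.9],
  [0,0,0,-2,1,28,0.9],
  [0,0,0,-2,1,28,0.9],
  [0,0,0,-2,1,-15,1],
  [0,0,0,-2,1,-60,1],
  [0,0,0,-2,1,-90,1],
])

```text
time: 22.0
ee_pos: [0.6028, 0.0918, 0.1725]
eef_rot: [0.773, 0.635, 0.002, 0.001]
ft_force: [0.6, 0.9, -0.2]
width: 0.0864
grip_force: 0.0
```

```bash
python3 - <<'E'
from see import *
print(tool()[0]); goto([.4927,.3172,.02],.5)
E
```

```text
[0.60277651 0.09183036 0.17254337]
rot [ 0.005  0.001 -0.696] shift [ 199.5 -152.5  152. ]
```

Request:
jog_arm([
  [0,0,-0.15,45,-34,0,1],
  [0,0,-0.3,90,-68,0,1],
  [0,0,-0.45,130,-100,20,1],
  [0,0,-0.6,165,-126,50,1],
  [0,0,-0.7,199,-152,90,1],
  [0,0,-0.7,199,-152,130,1],
  [0,0,-0.7,199,-152,150,1],
  [0,0,-0.7,199,-152,150,1],
  [0,0,-0.7,199,-152,150,1],
  [0,0,-0.7,199,-152,150,1],
])

```text
time: 23.0
ee_pos: [0.4937, 0.3163, 0.0212]
eef_rot: [0.509, 0.861, 0.002, 0.002]
ft_force: [-0.1, 1.2, 0.1]
width: 0.0866
grip_force: 0.0
```

```bash
cat > topb.py <<'E'
from see import *
def topb(tag,z):
    c=snap('top',tag); P=cloud(c); hsv=cv2.cvtColor(c['image'],cv2.COLOR_RGB2HSV); H,S,V=[hsv[...,i].astype(int) for i in range(3)]
    m=cv2.morphologyEx(((H>105)&(H<130)&(S>120)&(V>50)).astype(np.uint8),cv2.MORPH_CLOSE,np.ones((7,7))); m[:,:250]=0
    blob(c,m,P,z,'blue',60)
    m=cv2.morphologyEx(((H>3)&(H<17)&(S>150)&(V>80)).astype(np.uint8),cv2.MORPH_CLOSE,np.ones((7,7)))
    blob(c,m,P,.020,'orange@.02',100)
E
python3 - <<'E'
from topb import *
topb('t3',.087)
print(tool()[0]);goto([.4927,.3172,-.0185],.5)
E
```

```text
blue [293.7 205.4] A 566 z 0.088 ctr [0.6024 0.0928] circ 0.6021 0.0921 r 0.0315
orange@.02 [470.9 293.3] A 586 z 0.021 ctr [ 0.4166 -0.3168] circ 0.4162 -0.317 r 0.0318
[0.4937347  0.3162121  0.02118383]
rot [0.005 0.002 0.003] shift [ 1.4 -0.6 39.7]
```

Request:
jog_arm([
  [0,0,0,1,0,18,1],
  [0,0,0,1,0,38,1],
  [0,0,0,1,0,38,1],
  [0,0,0,1,0,38,1],
  [0,0,0,1,0,38,0],
  [0,0,0,1,0,38,0],
  [0,0,0,1,0,38,0],
  [0,0,0,1,0,38,0],
  [0,0,0,1,0,38,0],
  [0,0,0,1,0,38,0],
  [0,0,0,1,0,38,0],
])

```text
time: 24.15
ee_pos: [0.4919, 0.317, -0.0187]
eef_rot: [0.509, 0.861, 0.0, 0.001]
ft_force: [0.0, -0.3, 3.8]
width: 0.0592
grip_force: 25.0
```

```bash
python3 - <<'E'
from h import *
print(tool()[0]);goto([.6018,.0935,.12],-.195)
E
```

```text
[ 0.49186668  0.31697711 -0.0187245 ]
rot [0.002 0.001 0.699] shift [-249.   -11.4 -138.4]
```

Request:
jog_arm([
  [0,0,0,0,0,-40,0],
  [0,0,0,0,0,-85,0],
  [0,0,0.1,-30,-1,-135,0],
  [0,0,0.25,-75,-3,-150,0],
  [0,0,0.4,-120,-5,-150,0],
  [0,0,0.55,-165,-8,-150,0],
  [0,0,0.7,-210,-10,-145,0],
  [0,0,0.7,-249,-11,-135,0],
  [0,0,0.7,-249,-11,-120,0],
  [0,0,0.7,-249,-11,-115,0],
  [0,0,0.7,-249,-11,-115,0],
  [0,0,0.7,-249,-11,-115,0],
])

```text
time: 25.35
ee_pos: [0.6017, 0.0955, 0.0969]
eef_rot: [0.772, 0.636, 0.001, 0.001]
ft_force: [0.4, 1.1, -1.8]
width: 0.0596
grip_force: 25.0
```

```bash
python3 - <<'E'
from h import *
print(tool()[0]);goto([.6018,.0935,.0695],-.195)
E
```

```text
[0.60166689 0.09546666 0.09686108]
rot [ 0.002 -0.001  0.002] shift [-1.9  0.4 27.4]
```

Request:
jog_arm([
  [0,0,0,-1,0,14,0],
  [0,0,0,-1,0,25,0],
  [0,0,0,-1,0,27,0],
  [0,0,0,-1,0,27,0],
  [0,0,0,-1,0,27,0],
  [0,0,0,-1,0,27,0.5],
  [0,0,0,-1,0,27,0.9],
  [0,0,0,-1,0,27,0.9],
  [0,0,0,-1,0,27,0.9],
  [0,0,0,-1,0,-15,1],
  [0,0,0,-1,0,-60,1],
  [0,0,0,-1,0,-90,1],
])

```text
time: 26.55
ee_pos: [0.6023, 0.0931, 0.1895]
eef_rot: [0.773, 0.635, 0.002, 0.001]
ft_force: [-0.6, 0.1, -0.4]
width: 0.0867
grip_force: 0.0
```

```bash
python3 - <<'E'
from see import *
print(tool()[0]); goto([.496,.4174,.02],.6)
E
```

```text
[0.60230817 0.09312632 0.18951101]
rot [ 0.005  0.001 -0.796] shift [ 297.2 -168.1  169. ]
```

Request:
jog_arm([
  [0,0,-0.15,45,-25,0,1],
  [0,0,-0.3,90,-50,0,1],
  [0,0,-0.45,135,-75,10,1],
  [0,0,-0.6,180,-100,30,1],
  [0,0,-0.7,220,-125,50,1],
  [0,0,-0.8,260,-147,80,1],
  [0,0,-0.8,297,-168,110,1],
  [0,0,-0.8,297,-168,150,1],
  [0,0,-0.8,297,-168,165,1],
  [0,0,-0.8,297,-168,165,1],
  [0,0,-0.8,297,-168,165,1],
  [0,0,-0.8,297,-168,165,1],
])

```text
time: 27.75
ee_pos: [0.497, 0.4164, 0.0233]
eef_rot: [0.466, 0.885, 0.002, 0.002]
ft_force: [0.9, -0.1, 0.0]
width: 0.0872
grip_force: 0.0
```

```bash
python3 - <<'E'
from topb import *
topb('t4',.103)
print(tool()[0]);goto([.496,.4174,-.0185],.6)
E
```

```text
blue [293.3 204.7] A 604 z 0.104 ctr [0.6003 0.0933] circ 0.6002 0.094 r 0.0324
orange@.02 [447.2 296.4] A 563 z 0.02 ctr [ 0.4089 -0.2619] circ 0.409 -0.2617 r 0.0313
[0.49690355 0.4164385  0.02324894]
rot [0.005 0.002 0.002] shift [ 1.4 -0.4 41.7]
```

The orange puck has been knocked to (0.409, −0.262), off the mat centre. I'll mend that after this puck.

Request:
jog_arm([
  [0,0,0,1,0,18,1],
  [0,0,0,1,0,40,1],
  [0,0,0,1,0,40,1],
  [0,0,0,1,0,40,1],
  [0,0,0,1,0,40,0],
  [0,0,0,1,0,40,0],
  [0,0,0,1,0,40,0],
  [0,0,0,1,0,40,0],
  [0,0,0,1,0,40,0],
  [0,0,0,1,0,40,0],
  [0,0,0,1,0,40,0],
])

```text
time: 28.9
ee_pos: [0.4948, 0.4176, -0.0187]
eef_rot: [0.465, 0.885, 0.0, 0.001]
ft_force: [-1.0, 0.3, 4.2]
width: 0.0596
grip_force: 25.0
```

```bash
python3 - <<'E'
from h import *
print(tool()[0]);goto([.6018,.0935,.12],-.195)
E
```

```text
[ 0.49481758  0.41757177 -0.01867973]
rot [0.002 0.001 0.799] shift [-327.7  -95.7 -138.3]
```

Request:
jog_arm([
  [0,0,0,0,0,-40,0],
  [0,0,0,0,0,-85,0],
  [0,0,0.1,-30,-9,-130,0],
  [0,0,0.25,-75,-22,-155,0],
  [0,0,0.4,-120,-35,-160,0],
  [0,0,0.55,-165,-48,-160,0],
  [0,0,0.7,-210,-61,-160,0],
  [0,0,0.8,-260,-76,-155,0],
  [0,0,0.8,-300,-88,-150,0],
  [0,0,0.8,-327,-96,-140,0],
  [0,0,0.8,-327,-96,-135,0],
  [0,0,0.8,-327,-96,-135,0],
])

```text
time: 30.1
ee_pos: [0.6003, 0.0935, 0.1152]
eef_rot: [0.773, 0.634, -0.0, 0.0]
ft_force: [0.7, 0.9, -0.8]
width: 0.0591
grip_force: 25.0
```

```bash
python3 - <<'E'
from h import *
print(tool()[0]);goto([.6018,.0935,.0855],-.195)
E
```

```text
[0.60029031 0.09345463 0.1151995 ]
rot [-0.     0.    -0.002] shift [ 0.3  1.5 29.7]
```

Request:
jog_arm([
  [0,0,0,0,1,15,0],
  [0,0,0,0,1,27,0],
  [0,0,0,0,1,29,0],
  [0,0,0,0,1,29,0],
  [0,0,0,0,1,29,0],
  [0,0,0,0,1,29,0.5],
  [0,0,0,0,1,29,0.9],
  [0,0,0,0,1,29,0.9],
  [0,0,0,0,1,29,0.9],
  [0,0,0,0,1,-15,1],
  [0,0,0,0,1,-60,1],
  [0,0,0,0,1,-90,1],
])

```text
time: 31.3
ee_pos: [0.6024, 0.0941, 0.2096]
eef_rot: [0.773, 0.635, 0.002, 0.001]
ft_force: [-0.1, -0.5, -0.0]
width: 0.0863
grip_force: 0.0
```

```bash
python3 - <<'E'
from see import *
print(tool()[0]); goto([.50,-.10,.17],-.6);goto([.42,-.25,.12],-.9)
E
```

```text
[0.60242963 0.0941176  0.20961806]
rot [ 0.004 -0.002  0.404] shift [-210.4  -62.9   39.1]
rot [ 0.004 -0.003  0.704] shift [-373.1 -112.4   88.7]
```

Request:
jog_arm([
  [0,0,0.1,-60,-18,10,1],
  [0,0,0.2,-120,-36,20,1],
  [0,0,0.3,-180,-55,30,1],
  [0,0,0.3,-240,-73,40,1],
  [0,0,0.3,-300,-92,60,1],
  [0,0,0.3,-385,-118,80,1],
  [0,0,0.3,-385,-118,80,1],
  [0,0,0.3,-385,-118,80,1],
  [0,0,0.3,-385,-118,80,1],
  [0,0,0.3,-385,-118,80,1],
  [0,0,0.3,-385,-118,80,1],
])

```text
time: 32.4
ee_pos: [0.4123, -0.2598, 0.1266]
eef_rot: [0.859, 0.512, 0.001, 0.001]
ft_force: [1.2, 0.6, 0.2]
width: 0.0871
grip_force: 0.0
```

```bash
python3 - <<'E'
from topb import *
topb('t5',.119)
print(tool()[0]); orange('w6',.020)
c=load('w6'); P=cloud(c)
hsv=cv2.cvtColor(c['image'],cv2.COLOR_RGB2HSV); m=(hsv[...,0]>3)&(hsv[...,0]<19)&(hsv[...,1]>120)&(hsv[...,2]>90)
m=cv2.erode(m.astype(np.uint8),np.ones((5,5)))>0
q=P[m]; q=q[(np.abs(q[:,1]+.262)<.05)]
A=np.c_[q[:,:2]-q[:,:2].mean(0),np.ones(len(q))]; print('plane',np.linalg.lstsq(A,q[:,2],rcond=None)[0],len(q))
E
```

```text
blue [292.9 203.6] A 666 z 0.12 ctr [0.599  0.0938] circ 0.5988 0.0947 r 0.0342
orange@.02 [446.1 294.6] A 443 z 0.02 ctr [ 0.413  -0.2594] circ 0.4098 -0.2614 r 0.0312
[ 0.41260541 -0.25942949  0.12663147]
orange [320.3 230.5] A 3989 z 0.02 ctr [ 0.4088 -0.2608] circ 0.4083 -0.2617 r 0.0314
plane [ 0.01810652 -0.11477589  0.01976392] 1842
```

View pics/w6.png

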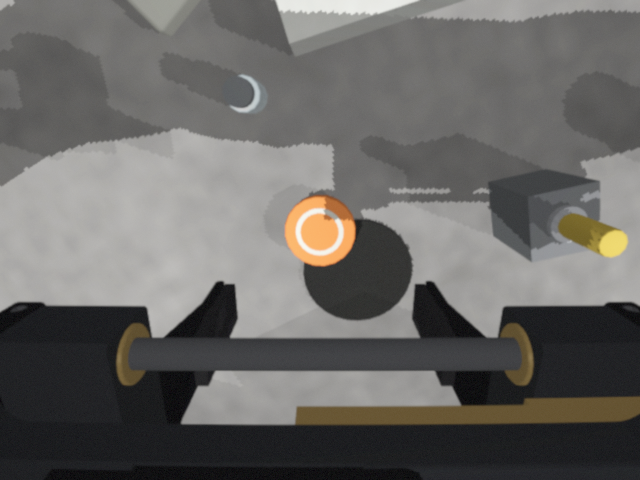

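The orange puck at (320,230) leans on the mat's edge, tilted about 0.115 rad about world x. I'll match that tilt for the grasp, closing along x.

```bash
cat >> h.py <<'E'
def gotoM(xyz,z,y):
    p,r=tool(); z=np.array(z,float); z/=np.linalg.norm(z); y=np.array(y,float); y-=z*(y@z); y/=np.linalg.norm(y)
    T=R.from_matrix(np.column_stack([np.cross(y,z),y,z])); 
    print('rot',(r.inv()*T).as_rotvec().round(3),'shift',(r.inv().apply(np.array(xyz)-p)*1000).round(1))
E
python3 - <<'E'
from h import *
gotoM([.4085,-.2586,.0452],[0,-.115,-1],[1,0,0])
E
```

```text
rot [-0.025 -0.112 -0.493] shift [-1.4 -4.3 81.4]
```

Request:
jog_arm([
  [-0.005,-0.025,-0.12,-1,-4,20,1],
  [-0.012,-0.05,-0.24,-1,-4,40,1],
  [-0.02,-0.08,-0.37,-1,-4,60,1],
  [-0.025,-0.112,-0.493,-1,-4,81,1],
  [-0.025,-0.112,-0.493,-1,-4,81,1],
  [-0.025,-0.112,-0.493,-1,-4,81,1],
  [-0.025,-0.112,-0.493,-1,-4,81,1],
  [-0.025,-0.112,-0.493,-1,-4,81,1],
])

```text
time: 33.3
ee_pos: [0.4082, -0.2606, 0.0463]
eef_rot: [0.708, 0.704, -0.04, 0.041]
ft_force: [0.3, -0.0, 0.3]
width: 0.087
grip_force: 0.0
```

```bash
python3 - <<'E'
from h import *
print(tool()[0]);gotoM([.4085,-.2654,-.0144],[0,-.115,-1],[1,0,0])
E
```

```text
[ 0.4082231  -0.2605719   0.04627592]
rot [ 0.     0.    -0.005] shift [ 2.1  0.3 60.8]
```

Request:
jog_arm([
  [0,0,0,2,0,30,1],
  [0,0,0,2,0,55,1],
  [0,0,0,2,0,60,1],
  [0,0,0,2,0,60,1],
  [0,0,0,2,0,60,1],
  [0,0,0,2,0,60,0],
  [0,0,0,2,0,60,0],
  [0,0,0,2,0,60,0],
  [0,0,0,2,0,60,0],
  [0,0,0,2,0,60,0],
  [0,0,0,2,0,60,0],
  [0,0,0,2,0,60,0],
])

```text
time: 34.5
ee_pos: [0.4075, -0.265, -0.0146]
eef_rot: [0.707, 0.705, -0.041, 0.04]
ft_force: [-1.2, -0.3, 2.4]
width: 0.0594
grip_force: 25.0
```

```bash
python3 - <<'E'
from h import *
print(tool()[0]);gotoM([.4085,-.29,.04],[0,0,-1],[1,0,0]);gotoM([.4155,-.3165,.03],[0,0,-1],[1,0,0])
E
```

```text
[ 0.40747185 -0.26495746 -0.01458843]
rot [-0.001  0.114 -0.003] shift [-31.1   1.  -51.4]
rot [-0.001  0.114 -0.003] shift [-56.3   8.1 -38.4]
```

Request:
jog_arm([
  [0,0,0,0,0,-30,0],
  [0,0.06,0,-10,1,-51,0],
  [0,0.114,0,-31,2,-51,0],
  [0,0.114,0,-56,8,-45,0],
  [0,0.114,0,-56,8,-40,0],
  [0,0.114,0,-56,8,-38,0],
  [0,0.114,0,-56,8,-38,0],
  [0,0.114,0,-56,8,-38,0],
  [0,0.114,0,-56,8,-38,0],
])

```text
time: 35.4
ee_pos: [0.4155, -0.3155, 0.0296]
eef_rot: [0.708, 0.707, -0.0, -0.0]
ft_force: [-0.7, -0.3, 0.6]
width: 0.0591
grip_force: 25.0
```

```bash
python3 - <<'E'
from h import *
print(tool()[0]);gotoM([.4155,-.3165,-.0135],[0,0,-1],[1,0,0])
E
```

```text
[ 0.41547493 -0.31552137  0.02961946]
rot [-0.001  0.    -0.001] shift [-1.   0.1 43.1]
```

Request:
jog_arm([
  [0,0,0,-1,0,25,0],
  [0,0,0,-1,0,40,0],
  [0,0,0,-1,0,43,0],
  [0,0,0,-1,0,43,0],
  [0,0,0,-1,0,43,0],
  [0,0,0,-1,0,43,0.5],
  [0,0,0,-1,0,43,0.9],
  [0,0,0,-1,0,43,0.9],
  [0,0,0,-1,0,43,0.9],
  [0,0,0,-1,0,10,1],
  [0,0,0,-1,0,-60,1],
  [0,0,0,-1,0,-110,1],
])

```text
time: 36.6
ee_pos: [0.4149, -0.3166, 0.1207]
eef_rot: [0.708, 0.706, -0.0, -0.001]
ft_force: [0.6, -1.9, 0.4]
width: 0.0864
grip_force: 0.0
```

```bash
python3 - <<'E'
from see import *
print(tool()[0]); orange('w7',.020)
c=load('top0'); P=cloud(c)
q=P[(P[...,2]>.005)&(P[...,2]<.05)&(np.hypot(P[...,0]-.384,P[...,1]-.33)<.045)]; print('cover disc',np.c_[q.min(0),q.max(0)].round(4).tolist())
im=c['image']; a=cv2.resize(im[280:330,165:215],None,fx=8,fy=8,interpolation=2)
g=cv2.cvtColor(im,cv2.COLOR_RGB2HSV)
m=((g[...,2]>120)&(g[...,1]<60)).astype(np.uint8); k=np.zeros_like(m); k[285:330,165:215]=1
m=cv2.morphologyEx(m*k,cv2.MORPH_CLOSE,np.ones((11,11))); blob(c,m,P,.010,'cover',100)
d=((g[...,2]<60)).astype(np.uint8)*k; d[:295]=0; blob(c,d,P,.032,'knob',8)
goto([.46,-.05,.2],-.2); goto([.384,.33,.12],.6)
E
```

```text
[ 0.41491061 -0.31659963  0.12067744]
orange [324.9 227.3] A 4303 z 0.02 ctr [ 0.4152 -0.3153] circ 0.4154 -0.3162 r 0.0315
cover disc [[0.3411, 0.4251], [0.2877, 0.3655], [0.0051, 0.0394]]
cover [189.6 306.9] A 2236 z 0.002 ctr [0.3797 0.3278] circ 0.3797 0.3285 r 0.0762
knob [187.5 305.1] A 51 z 0.032 ctr [0.3827 0.3281] circ 0.3828 0.3283 r 0.0091
rot [0.007 0.006 0.198] shift [268.5  41.2 -72. ]
rot [ 0.005  0.008 -0.602] shift [648.9 -36.1   5.2]
```

The orange puck is back on the mat at (0.415, −0.316). The probe is nearby, so I'll hover over it and measure.

```bash
python3 - <<'E'
from h import *
goto([.56,-.31,.165],-.195)
E
```

```text
rot [0.007 0.006 0.193] shift [  8.9 141.4 -34.7]
```

Request:
jog_arm([
  [0,0,0,0,0,-60,0.15],
  [0,0,0.05,3,35,-75,0.15],
  [0,0,0.1,5,70,-65,0.15],
  [0,0,0.15,7,110,-50,0.15],
  [0,0,0.19,9,141,-35,0.15],
  [0,0,0.19,9,141,-35,0.15],
  [0,0,0.19,9,141,-35,0.15],
  [0,0,0.19,9,141,-35,0.15],
  [0,0,0.19,9,141,-35,0.15],
])

```text
time: 37.55
ee_pos: [0.5558, -0.3095, 0.1552]
eef_rot: [0.772, 0.635, -0.001, 0.0]
ft_force: [-0.2, -0.4, 0.3]
width: 0.0502
grip_force: 0.0
```

```bash
python3 - <<'E'
from m import *
s=tool(); print(s[0]); c=snap('wrist','w8'); P=cloud(c); im=c['image']
g=cv2.cvtColor(im,cv2.COLOR_RGB2HSV)
m=(g[...,0]>18)&(g[...,0]<35)&(g[...,1]>110)&(g[...,2]>70); m[300:]=0
blob(c,m,P,.112,'yellow',100)
q=P[m]; q=q[np.hypot(q[:,0]-.57,q[:,1]+.327)<.05]; print(np.c_[q.min(0),q.max(0)].round(4).tolist())
t=q[q[:,2]>.1085]; print('top',t.mean(0).round(4),len(t)); lo=q[(q[:,2]<.085)&(q[:,2]>.072)]; print('low',lo.mean(0).round(4),len(lo))
cv2.imwrite('pics/c8.png',cv2.resize(im[120:300,230:420],None,fx=3,fy=3)[:,:,::-1])
E
```

```text
[ 0.55579428 -0.3094693   0.15521534]
yellow [348.7 262. ] A 822 z 0.111 ctr [ 0.5708 -0.319 ] circ 0.5711 -0.3189 r 0.0146
[[0.5626, 0.5788], [-0.3334, -0.317], [0.073, 0.1138]]
top [ 0.5707 -0.3247  0.1118] 473
low [ 0.5707 -0.3188  0.0794] 98
```

View pics/c8.png

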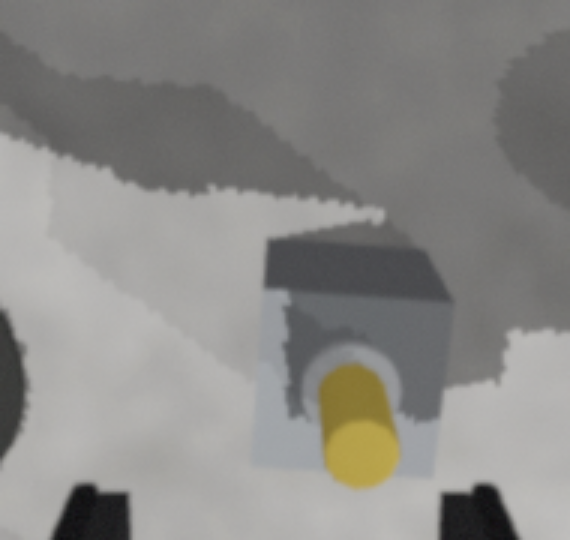

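The yellow grip top is at (0.5707, −0.3247, 0.112), upright with its collar seated. Grasping it.

```bash
python3 - <<'E'
from h import *
goto([.5707,-.3247,.11],-.195)
E
```

```text
rot [-0.     0.001  0.001] shift [-12.1  17.5  45.2]
```

Request:
jog_arm([
  [0,0,0,-12,17,0,0.15],
  [0,0,0,-12,17,20,0.15],
  [0,0,0,-12,17,40,0.15],
  [0,0,0,-12,17,40,0.15],
  [0,0,0,-12,17,40,0.15],
  [0,0,0,-12,17,40,0.15],
])

```text
time: 38.2
ee_pos: [0.5713, -0.3241, 0.1159]
eef_rot: [0.772, 0.636, -0.0, 0.001]
ft_force: [0.2, -0.3, 0.7]
width: 0.0498
grip_force: 0.0
```

```bash
python3 - <<'E'
from h import *
print(tool()[0]);goto([.5707,-.3247,.052],-.195)
E
```

```text
[ 0.5712606  -0.32405311  0.11592636]
rot [0.001 0.001 0.002] shift [-0.7 -0.5 63.9]
```

Request:
jog_arm([
  [0,0,0,-1,0,30,0.15],
  [0,0,0,-1,0,55,0.15],
  [0,0,0,-1,0,63,0.15],
  [0,0,0,-1,0,63,0.15],
  [0,0,0,-1,0,63,-1],
  [0,0,0,-1,0,63,-1],
  [0,0,0,-1,0,63,-1],
  [0,0,0,-1,0,63,-1],
  [0,0,0,-1,0,63,-1],
  [0,0,0,-1,0,63,-1],
  [0,0,0,-1,0,63,-1],
  [0,0,0,-1,0,63,-1],
], squeeze=30)

```text
time: 39.4
ee_pos: [0.5707, -0.3247, 0.0515]
eef_rot: [0.772, 0.636, -0.0, -0.0]
ft_force: [-1.9, 1.1, 3.5]
width: 0.0171
grip_force: 30.0
```

```bash
python3 - <<'E'
from h import *
print(tool()[0]);goto([.5707,-.3247,.15],-.195);goto([.6395,-.0256,.15],-.195)
E
```

```text
[ 0.57065088 -0.32466412  0.05154905]
rot [-0.001  0.     0.002] shift [ -0.1  -0.  -98.5]
rot [-0.001  0.     0.002] shift [306.7  10.2 -98.6]
```

Request:
jog_arm([
  [0,0,0,0,0,-40,-1],
  [0,0,0,0,0,-80,-1],
  [0,0,0,20,0,-105,-1],
  [0,0,0,65,2,-105,-1],
  [0,0,0,110,4,-105,-1],
  [0,0,0,155,5,-105,-1],
  [0,0,0,200,7,-105,-1],
  [0,0,0,250,8,-105,-1],
  [0,0,0,285,9,-105,-1],
  [0,0,0,307,10,-105,-1],
  [0,0,0,307,10,-105,-1],
  [0,0,0,307,10,-105,-1],
])

```text
time: 40.6
ee_pos: [0.6391, -0.0252, 0.1558]
eef_rot: [0.772, 0.636, -0.001, -0.0]
ft_force: [-0.4, -0.5, -0.1]
width: 0.0174
grip_force: 30.0
```

```bash
python3 - <<'E'
from m import *
s=status.read_state(); print(s['ee_pos'],s['width'],s['grip_force']);goto([.6395,-.0256,.13],-.195)
c=snap('wrist','w9'); P=cloud(c); cv2.imwrite('pics/c9.png',cv2.resize(c['image'][180:360,235:415],None,fx=3.3,fy=3.3)[:,:,::-1])
c=snap('top','t9'); cv2.imwrite('pics/c10.png',cv2.resize(c['image'][150:250,290:400],None,fx=5,fy=5,interpolation=2)[:,:,::-1])
E
```

```text
[ 0.6390649  -0.02524333  0.15576796] 0.017382925624387084 29.95373323559761
rot [-0.002  0.001  0.003] shift [-0.3  0.5 25.8]
```

View pics/c9.png

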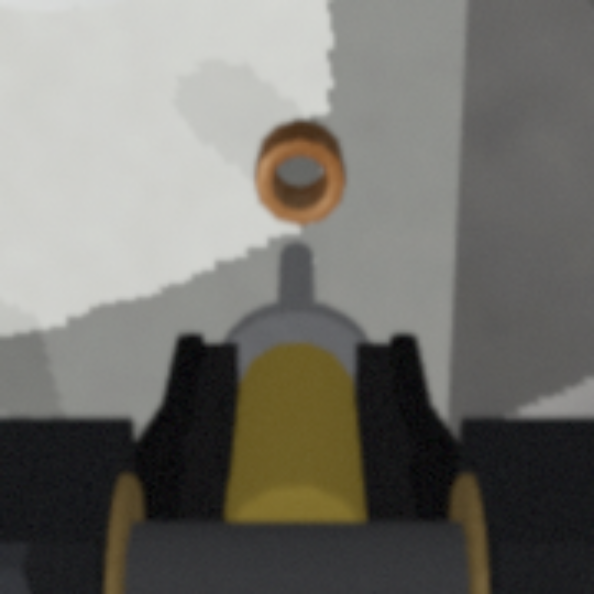

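```bash
python3 - <<'E'
from h import *
c=load('w9')
print('vial',onz(c,325.9-.2,233.9-.2,.07).round(4))
for v in (244,247,252): print('tip',onz(c,235+296/3.3-.2,180+v/3.3-.2,.1143).round(4))
E
```

```text
vial [ 0.6402 -0.0252  0.07  ]
tip [ 0.6394 -0.0252  0.1143]
tip [ 0.6393 -0.0258  0.1143]
tip [ 0.6391 -0.0268  0.1143]
```

The rod tip at crop (296, ~262) sits about 3 mm to the −y side of the rim centre (300,178). I'll correct by +2.7 mm along tool x and lower to just above the rim.

Request:
jog_arm([
  [0,0,0,3,0,10,-1],
  [0,0,0,3,0,28,-1],
  [0,0,0,3,0,28,-1],
  [0,0,0,3,0,28,-1],
  [0,0,0,3,0,28,-1],
  [0,0,0,3,0,28,-1],
])

```text
time: 41.3
ee_pos: [0.6402, -0.0223, 0.1289]
eef_rot: [0.772, 0.636, -0.0, 0.0]
ft_force: [-0.0, 0.3, 0.4]
width: 0.0172
grip_force: 30.0
```

```bash
python3 - <<'E'
from m import *
s=status.read_state(); print(s['ee_pos'])
c=snap('wrist','w11'); cv2.imwrite('pics/c11.png',cv2.resize(c['image'][220:300,285:365],None,fx=7,fy=7,interpolation=2)[:,:,::-1])
E
```

```text
[ 0.64018071 -0.02234851  0.12890722]
```

View pics/c11.png

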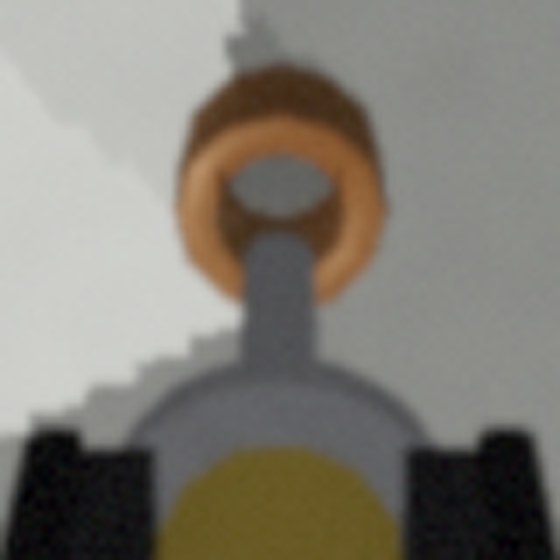

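```bash
python3 - <<'E'
from h import *
c=load('w11'); f=lambda u,v,z: onz(c,285+u/7-.4,220+v/7-.4,z).round(4)
print('rim',f(282,214,.07),'rim left/right',f(180,214,.07),f(385,214,.07),'rim top',f(282,117,.07),'tip edge',f(279,230,.0874))
E
```

```text
rim [ 0.6401 -0.026   0.07  ] rim left/right [ 0.63  -0.024  0.07 ] [ 0.6503 -0.028   0.07  ] rim top [ 0.6421 -0.0159  0.07  ] tip edge [ 0.6407 -0.0214  0.0874]
```

The tip centre is about (0.640, −0.025) and the rim about (0.640, −0.026). Inserting with a −1 mm trim.

Request:
jog_arm([
  [0,0,0,-1,0,5,-1],
  [0,0,0,-1,0,12,-1],
  [0,0,0,-1,0,20,-1],
  [0,0,0,-1,0,28,-1],
  [0,0,0,-1,0,36,-1],
  [0,0,0,-1,0,44,-1],
])

```text
time: 41.95
ee_pos: [0.6394, -0.0232, 0.0832]
eef_rot: [0.772, 0.636, -0.001, -0.0]
ft_force: [-0.1, 0.1, 0.0]
width: 0.0173
grip_force: 30.0
```

Request:
jog_arm([
  [0,0,0,0,0,10,-1],
  [0,0,0,0,0,20,-1],
  [0,0,0,0,0,25,-1],
  [0,0,0,0,0,26,-1],
  [0,0,0,0,0,27,-1],
  [0,0,0,0,0,27,-1],
])

```text
time: 42.55
ee_pos: [0.6398, -0.0232, 0.0575]
eef_rot: [0.772, 0.636, -0.0, -0.0]
ft_force: [-0.4, -0.1, -1.0]
width: 0.0171
grip_force: 30.0
```

Request:
jog_arm([
  [0,0,0,0,0,1,-1],
  [0,0,0,0,0,2,-1],
  [0,0,0,0,0,2,-1],
])

```text
time: 42.85
ee_pos: [0.6399, -0.0232, 0.0565]
eef_rot: [0.772, 0.636, -0.0, 0.0]
ft_force: [-3.3, -0.1, 7.7]
width: 0.0172
grip_force: 30.0
```

Request:
jog_arm([
  [0,0,0,0,0,0,-0.4],
  [0,0,0,0,0,0,0],
  [0,0,0,0,0,0,0.15],
  [0,0,0,0,0,0,0.15],
  [0,0,0,0,0,0,0.15],
  [0,0,0,0,0,0,0.15],
  [0,0,0,0,0,-40,0.15],
  [0,0,0,0,0,-90,0.15],
  [0,0,0,-60,0,-140,0.15],
  [0,0,0,-60,0,-140,0.15],
  [0,0,0,-60,0,-140,0.15],
  [0,0,0,-60,0,-140,0.15],
])

```text
time: 44.05
ee_pos: [0.6281, -0.0823, 0.1952]
eef_rot: [0.772, 0.635, -0.0, -0.0]
ft_force: [-0.8, 0.9, -0.2]
width: 0.0499
grip_force: 0.0
```

```bash
python3 - <<'E'
from m import *
print(tool()[0])
c=snap('wrist','w12'); P=cloud(c)
g=cv2.cvtColor(c['image'],cv2.COLOR_RGB2HSV)
m=(g[...,0]>18)&(g[...,0]<35)&(g[...,1]>110)&(g[...,2]>70)
q=P[m]; q=q[np.hypot(q[:,0]-.64,q[:,1]+.026)<.04]; t=q[q[:,2]>q[:,2].max()-.003]; print(len(q),np.c_[q.min(0),q.max(0)].round(4).tolist(),t.mean(0))
cv2.imwrite('pics/c12.png',cv2.resize(c['image'][0:300,130:530],None,fx=2,fy=2)[:,:,::-1])
goto([.55,.2,.2],.2); goto([.3827,.3281,.10],.6)
E
```

```text
[ 0.62813574 -0.08226185  0.19515711]
4366 [[0.6055, 0.6649], [-0.0642, 0.0002], [0.0912, 0.381]] [6.44975246e-01 1.54274745e-04 3.81023040e-01]
rot [-0.002 -0.001 -0.392] shift [ 261.2 -130.1   -5.3]
rot [-0.002 -0.001 -0.792] shift [ 355.  -318.6   95.1]
```

View pics/c12.png

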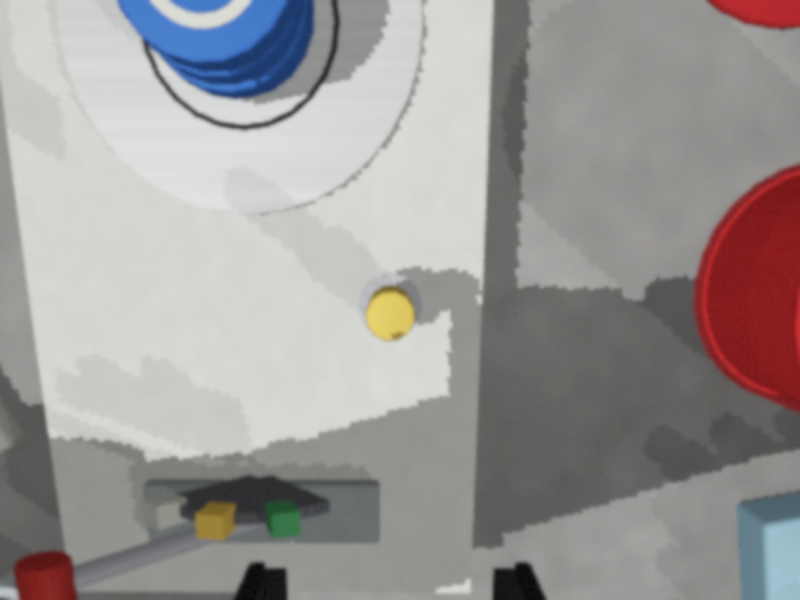

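The probe is home: its collar hides the rim at (390,310), and the stack looks sound. Next, the cover.

Request:
jog_arm([
  [0,0,-0.1,40,-20,-10,0.15],
  [0,0,-0.2,80,-45,-10,0.15],
  [0,0,-0.3,120,-75,-10,0.15],
  [0,0,-0.4,160,-110,-10,0.15],
  [0,0,-0.5,200,-145,-5,0.15],
  [0,0,-0.6,235,-180,0,0.15],
  [0,0,-0.7,270,-220,20,0.15],
  [0,0,-0.79,310,-270,40,0.15],
  [0,0,-0.79,355,-319,60,0.15],
  [0,0,-0.79,355,-319,80,0.15],
  [0,0,-0.79,355,-319,80,0.15],
  [0,0,-0.79,355,-319,80,0.15],
])

```text
time: 45.3
ee_pos: [0.3802, 0.3286, 0.114]
eef_rot: [0.465, 0.885, -0.001, -0.002]
ft_force: [1.1, -1.5, 0.1]
width: 0.0499
grip_force: 0.0
```

Request:
jog_arm([
  [0,0,0,0,0,0,0.15],
  [0,0,0,0,0,0,0.15],
  [0,0,0,0,0,0,0.15],
])

```text
time: 45.6
ee_pos: [0.3841, 0.3267, 0.1159]
eef_rot: [0.469, 0.883, 0.0, -0.0]
ft_force: [0.2, 0.1, 0.3]
width: 0.0502
grip_force: 0.0
```

```bash
python3 - <<'E'
from topb import *
from scipy.optimize import least_squares
print(tool()[0]); c=snap('wrist','w13'); P=cloud(c)
near=np.hypot(P[...,0]-.383,P[...,1]-.328)<.05
d=P[near&(P[...,2]>.006)&(P[...,2]<.0135)]; k=P[near&(P[...,2]>.029)&(P[...,2]<.04)]
print('disc',np.c_[d.min(0),d.max(0)].round(4).tolist(),cv2.minEnclosingCircle(d[:,:2].astype(np.float32)))
print('knobtop',k.mean(0).round(4),len(k),cv2.minEnclosingCircle(k[:,:2].astype(np.float32)))
topb('t13',.119)
goto([.3827,.3281,.03],.6)
E
```

```text
[0.38407147 0.32668322 0.11586737]
disc [[0.3492, 0.4129], [0.2994, 0.3625], [0.0061, 0.0132]] ((0.38098567724227905, 0.3307546079158783), 0.03209942579269409)
knobtop [0.3806 0.3313 0.0318] 493 ((0.380709171295166, 0.3308972418308258), 0.010021823458373547)
blue [293.  203.6] A 672 z 0.119 ctr [0.5989 0.0937] circ 0.5987 0.0947 r 0.0343
orange@.02 [470.9 293.2] A 586 z 0.021 ctr [ 0.4167 -0.3169] circ 0.4165 -0.317 r 0.0317
rot [-0.    -0.    -0.004] shift [ 1.6 -0.2 85.8]
```

```bash
python3 - <<'E'
from h import *
goto([.3812,.3303,-.010],.6)
E
```

```text
rot [-0.    -0.    -0.004] shift [  4.2  -0.2 125.8]
```

Request:
jog_arm([
  [0,0,0,4,0,40,0.15],
  [0,0,0,4,0,80,0.15],
  [0,0,0,4,0,110,0.15],
  [0,0,0,4,0,123,0.15],
  [0,0,0,4,0,123,0.15],
  [0,0,0,4,0,123,0.15],
  [0,0,0,4,0,123,-1],
  [0,0,0,4,0,123,-1],
  [0,0,0,4,0,123,-1],
  [0,0,0,4,0,123,-1],
  [0,0,0,4,0,123,-1],
  [0,0,0,4,0,123,-1],
], squeeze=25)

```text
time: 46.9
ee_pos: [0.3807, 0.3307, -0.0074]
eef_rot: [0.468, 0.884, -0.0, -0.0]
ft_force: [-0.0, -1.5, 3.4]
width: 0.019
grip_force: 25.0
```

```bash
python3 - <<'E'
from h import *
s=status.read_state(); print(s['ee_pos'],s['width'],s['grip_force']);goto([.6008,.0937,.17],-.195)
E
```

```text
[ 0.38070493  0.33073529 -0.00736513] 0.019040750285256033 25.00117689371109
rot [-0.001 -0.     0.792] shift [-319.7   48.6 -177.5]
```

Request:
jog_arm([
  [0,0,0,0,0,-45,-1],
  [0,0,0,0,0,-90,-1],
  [0,0,0.1,-30,4,-135,-1],
  [0,0,0.22,-70,10,-170,-1],
  [0,0,0.35,-115,17,-178,-1],
  [0,0,0.48,-160,24,-178,-1],
  [0,0,0.62,-210,32,-178,-1],
  [0,0,0.76,-255,39,-175,-1],
  [0,0,0.79,-295,45,-170,-1],
  [0,0,0.79,-320,48,-160,-1],
  [0,0,0.79,-320,48,-155,-1],
  [0,0,0.79,-320,48,-155,-1],
])

```text
time: 48.1
ee_pos: [0.5996, 0.0932, 0.1459]
eef_rot: [0.772, 0.636, -0.001, -0.001]
ft_force: [-0.1, 0.5, -0.9]
width: 0.0191
grip_force: 25.0
```

Request:
jog_arm([
  [0,0,0,0,0,0,-1],
  [0,0,0,0,0,0,-1],
])

```text
time: 48.3
ee_pos: [0.6, 0.0945, 0.1479]
eef_rot: [0.771, 0.637, -0.0, -0.0]
ft_force: [0.6, 0.8, -0.1]
width: 0.019
grip_force: 25.0
```

```bash
python3 - <<'E'
from h import *
s=status.read_state(); print(s['ee_pos'],s['width']);goto([.6008,.0937,.1125],-.195)
E
```

```text
[0.59999056 0.09452863 0.14785317] 0.018971928073169164
rot [-0.    -0.     0.004] shift [-0.7  1.  35.4]
```

Request:
jog_arm([
  [0,0,0,0,1,15,-1],
  [0,0,0,0,1,28,-1],
  [0,0,0,0,1,34,-1],
  [0,0,0,0,1,36,-1],
  [0,0,0,0,1,36,-1],
  [0,0,0,0,1,36,-1],
])

```text
time: 48.9
ee_pos: [0.6011, 0.0931, 0.1113]
eef_rot: [0.772, 0.636, -0.001, -0.0]
ft_force: [-3.4, -0.4, 5.7]
width: 0.0191
grip_force: 25.0
```

Contact shows on the stack at the expected height, so I'll release and rise.

Request:
jog_arm([
  [0,0,0,0,0,-1,-0.4],
  [0,0,0,0,0,-1,0],
  [0,0,0,0,0,-1,0.15],
  [0,0,0,0,0,-1,0.15],
  [0,0,0,0,0,-1,0.15],
  [0,0,0,0,0,-30,0.15],
  [0,0,0,0,0,-75,0.15],
  [0,0,0,-70,0,-90,0.15],
  [0,0,0,-120,0,-90,0.15],
  [0,0,0,-120,0,-90,0.15],
  [0,0,0,-120,0,-90,0.15],
  [0,0,0,-120,0,-90,0.15],
])

```text
time: 50.1
ee_pos: [0.5785, -0.0247, 0.2013]
eef_rot: [0.772, 0.636, -0.0, -0.0]
ft_force: [1.2, 0.1, 0.3]
width: 0.0501
grip_force: 0.0
```

```bash
python3 - <<'E'
from topb import *
print(tool()[0]); c=snap('wrist','w14'); P=cloud(c)
near=np.hypot(P[...,0]-.6,P[...,1]-.093)<.05
d=P[near&(P[...,2]>.124)&(P[...,2]<.134)]; k=P[near&(P[...,2]>.147)&(P[...,2]<.158)]
print('disc',d.mean(0),cv2.minEnclosingCircle(d[:,:2].astype(np.float32)))
print('knobtop',k.mean(0).round(4),len(k),cv2.minEnclosingCircle(k[:,:2].astype(np.float32)))
cv2.imwrite('pics/c14.png',cv2.resize(c['image'][0:360,130:510],None,fx=1.6,fy=1.6)[:,:,::-1])
t=snap('top','t14'); T=cloud(t)
g=t['image'].astype(int); m=(g[...,0]>90)&(g[...,1]<45)&(g[...,2]<45); m[:, :350]=0; m[:,410:]=0; m[:225]=0; m[280:]=0
blob(t,m,T,.135,'redknob',15)
w=load('w12'); g=w['image'].astype(int); m=(g[...,0]>90)&(g[...,1]<50)&(g[...,2]<50); m[:, 300:]=0; m[:250]=0
blob(w,m,cloud(w),.135,'redknob w12',15)
E
```

```text
[ 0.57846927 -0.02465687  0.20127756]
disc [0.60147052 0.09346402 0.12897805] ((0.6013843417167664, 0.0932704508304596), 0.032110538333654404)
knobtop [0.6013 0.0927 0.1508] 969 ((0.6012917757034302, 0.09290760010480881), 0.010217199102044106)
redknob w12 [152.8 292.9] A 683 z 0.144 ctr [ 0.4955 -0.0951] circ 0.4953 -0.0936 r 0.0149
```

View pics/c14.png

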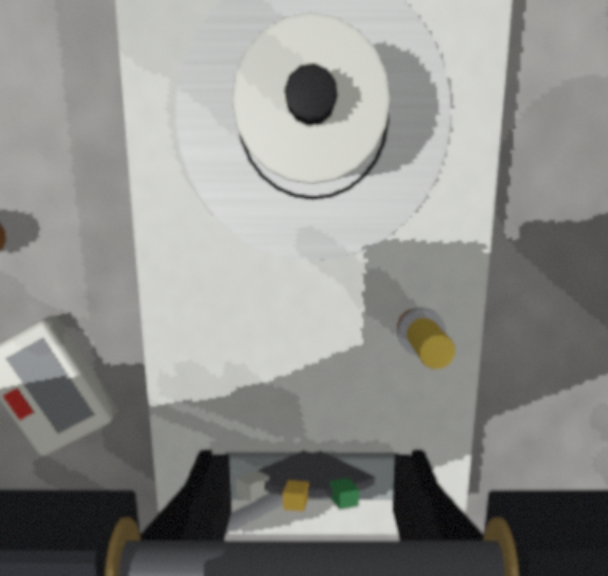

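The cover is centred at (0.6013, 0.0932) and lies flat, and the probe is home. For the lever I'll straddle the knob at about (0.496, −0.096, 0.138) and swing it.

```bash
python3 - <<'E'
from h import *
goto([.4962,-.0958,.16],-.195)
E
```

```text
rot [-0.001 -0.001  0.004] shift [-87.  -67.   41.2]
```

Request:
jog_arm([
  [0,0,0,-40,-30,0,-0.32],
  [0,0,0,-87,-67,10,-0.32],
  [0,0,0,-87,-67,30,-0.32],
  [0,0,0,-87,-67,38,-0.32],
  [0,0,0,-87,-67,38,-0.32],
  [0,0,0,-87,-67,38,-0.32],
  [0,0,0,-87,-67,38,-0.32],
])

```text
time: 50.9
ee_pos: [0.4972, -0.0959, 0.164]
eef_rot: [0.771, 0.637, 0.0, -0.0]
ft_force: [-0.3, -0.4, -0.6]
width: 0.0298
grip_force: 0.0
```

```bash
python3 - <<'E'
from h import *
print(tool()[0]); goto([.4962,-.0958,.1085],-.195); c=snap('wrist','w15'); P=cloud(c)
g=c['image'].astype(int); m=(g[...,0]>70)&(g[...,1]<45)&(g[...,2]<45)&(np.hypot(P[...,0]-.496,P[...,1]+.096)<.04)&(P[...,2]>.1)
q=P[m]; print(len(q),np.c_[q.min(0),q.max(0)].round(4).tolist(), status.read_state()['width'])
cv2.imwrite('pics/c15.png',cv2.resize(c['image'][180:400,200:450],None,fx=2.4,fy=2.4)[:,:,::-1])
E
```

```text
[ 0.4972433  -0.09594643  0.16403094]
rot [-0.    -0.001  0.005] shift [-0.1 -1.1 55.5]
1095 [[0.4762, 0.5071], [-0.1047, -0.0824], [0.1303, 0.2457]] 0.029473107853792382
```

View pics/c15.png

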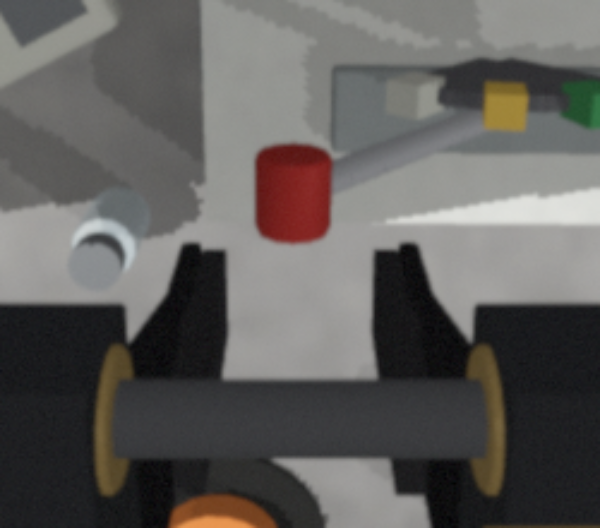

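The knob sits centred between the fingers at (293,192). I'll lower around it, then swing along the arc.

Request:
jog_arm([
  [0,0,0,1,-1,25,-0.32],
  [0,0,0,1,-1,45,-0.32],
  [0,0,0,1,-1,54,-0.32],
  [0,0,0,1,-1,54,-0.32],
  [0,0,0,1,-1,54,-0.32],
])

```text
time: 51.45
ee_pos: [0.4958, -0.096, 0.1101]
eef_rot: [0.772, 0.636, -0.0, -0.0]
ft_force: [0.6, 0.2, 0.5]
width: 0.0298
grip_force: 0.0
```

```bash
python3 - <<'E'
from h import *
s=status.read_state();print(s['ee_pos'],s['ft_force'],s['width'])
for th in (.3,.55,.75,.95,1.1):
    q=.1*(np.sin(th-.75)+np.sin(.7))+.0045; p=np.array([.4962,-.0958])+q*np.array([.981,-.194]); print(th,end=' '); goto([*p,.062+.1*np.cos(th-.75)-.030],-.195)
E
```

```text
[ 0.49581218 -0.0960426   0.11014699] [0.55460735 0.24461255 0.45597116] 0.029790825845752027
0.3 rot [-0.    -0.     0.003] shift [  0.2  25.8 -11.9]
0.55 rot [-0.    -0.     0.003] shift [  0.2  49.4 -19.9]
0.75 rot [-0.    -0.     0.003] shift [  0.1  69.3 -21.9]
0.95 rot [-0.    -0.     0.003] shift [  0.1  89.1 -19.9]
1.1 rot [-0.    -0.     0.003] shift [  0.  103.5 -15.8]
```

Request:
jog_arm([
  [0,0,0,0,12,-7,-0.32],
  [0,0,0,0,26,-12,-0.32],
  [0,0,0,0,38,-17,-0.32],
  [0,0,0,0,49,-20,-0.32],
  [0,0,0,0,60,-22,-0.32],
  [0,0,0,0,70,-22,-0.32],
  [0,0,0,0,80,-21,-0.32],
  [0,0,0,0,89,-20,-0.32],
  [0,0,0,0,96,-18,-0.32],
  [0,0,0,0,101,-17,-0.32],
  [0,0,0,0,101,-17,-0.32],
  [0,0,0,0,101,-17,-0.32],
])

```text
time: 52.65
ee_pos: [0.5944, -0.1155, 0.1261]
eef_rot: [0.772, 0.636, -0.0, -0.0]
ft_force: [-0.4, -0.5, -0.3]
width: 0.0297
grip_force: 0.0
```

```bash
python3 - <<'E'
from h import *
print(tool()[0]); c=snap('wrist','w16'); P=cloud(c); g=c['image'].astype(int); h=cv2.cvtColor(c['image'],cv2.COLOR_RGB2HSV)
m=((h[...,0]<8)|(h[...,0]>172))&(h[...,1]>130)&(h[...,2]>50)&(np.hypot(P[...,0]-.593,P[...,1]+.115)<.05)&(P[...,2]>.12)&(P[...,2]<.175)
v,u=np.where(m); print(len(u),u.min(),u.max(),v.min(),v.max()); q=P[m]; print(np.percentile(q,[2,50,98],axis=0).round(4))
for uu in (u.min(),u.max()): print(onz(c,uu,np.median(v),.156).round(4))
E
```

```text
[ 0.59438802 -0.11546872  0.12605491]
2155 294 336 278 334
[[ 0.5818 -0.1225  0.1525]
 [ 0.5918 -0.1095  0.1655]
 [ 0.6009 -0.1016  0.1683]]
[ 0.5806 -0.1127  0.156 ]
[ 0.6002 -0.1165  0.156 ]
```

The lever reads about 1.04–1.08. I'll nudge it 4 mm further, then withdraw upward.

Request:
jog_arm([
  [0,0,0,0,2,0,-0.32],
  [0,0,0,0,4,1,-0.32],
  [0,0,0,0,4,1,-0.32],
  [0,0,0,0,4,1,-0.32],
  [0,0,0,0,1,1,-0.32],
  [0,0,0,0,1,1,-0.32],
  [0,0,0,0,1,-30,-0.32],
  [0,0,0,0,1,-75,-0.32],
  [0,0,0,-40,1,-120,-0.32],
  [0,0,0,-90,1,-130,-0.32],
  [0,0,0,-90,1,-130,-0.32],
  [0,0,0,-90,1,-130,-0.32],
])

```text
time: 53.9
ee_pos: [0.5777, -0.2068, 0.2565]
eef_rot: [0.773, 0.634, -0.001, 0.0]
ft_force: [1.1, 0.9, 0.5]
width: 0.0293
grip_force: 0.0
```

```bash
python3 - <<'E'
from topb import *
print(tool()[0]); c=snap('wrist','w17'); P=cloud(c); h=cv2.cvtColor(c['image'],cv2.COLOR_RGB2HSV)
m=((h[...,0]<8)|(h[...,0]>172))&(h[...,1]>130)&(h[...,2]>50)&(np.hypot(P[...,0]-.593,P[...,1]+.115)<.05)&(P[...,2]>.12)&(P[...,2]<.175)
v,u=np.where(m); q=P[m]; print(len(u),np.percentile(q,[2,50,98],axis=0).round(4) if len(u) else '')
if len(u): print(onz(c,u.min(),np.median(v),.156).round(4),onz(c,u.max(),np.median(v),.156).round(4))
topb('t17',.119)
cv2.imwrite('pics/c17.png',cv2.resize(c['image'][:330,150:520],None,fx=1.8,fy=1.8)[:,:,::-1])
E
```

```text
[ 0.57772489 -0.20684466  0.25653238]
767 [[ 0.5849 -0.1241  0.1604]
 [ 0.5942 -0.1138  0.1651]
 [ 0.6033 -0.1038  0.1674]]
[ 0.5853 -0.1116  0.156 ] [ 0.6034 -0.1152  0.156 ]
orange@.02 [469.  293.1] A 491 z 0.021 ctr [ 0.4169 -0.3124] circ 0.4167 -0.3168 r 0.0316
```

View pics/c17.png

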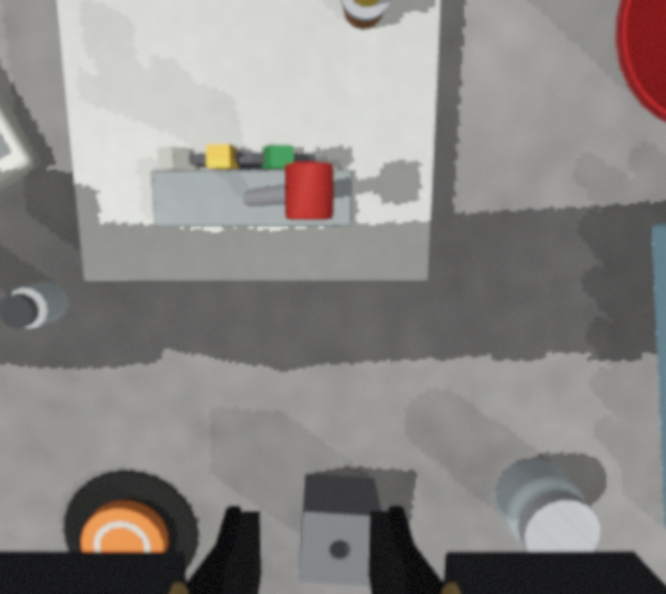

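The red knob at (309,190) now lies over the green notch, estimated at 1.08–1.11. The orange puck is on the mat, the cover and probe are in place, and the arm is clear. Handing in.

```bash
python3 -c "
from bench import order
print(order.close_job())"
```

```text
the job is handed in; nothing more can be done
None
```

I finished every step and handed the job in. My last measurements put everything within limits, with the lever estimated at 1.08–1.11; the hand-in returned no verdict. The orange puck was knocked off the mat partway through, so I put it back.

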